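Load, count and dispatch the sample carriage

ROBOT

A 6-joint arm with a two-finger parallel gripper is mounted at the origin on the work surface. World frame = base frame: x ahead of the robot, y to its left, z up, the work surface at z = 0. Lengths are in mm, angles in rad, forces in N, time in s.
With the tool pointing down it reaches from about 350 to 875 mm from the base axis. Payload 4.2 kg.
Tool frame: the origin (TCP) lies at the very end of the fingers, on their centre line; the grasp point (between the pads) lies 19 mm behind it; z points along the fingers, y is the line along which they close (so a half turn about z gives the same grasp; the last joint's range is limited). The gripper opens to 85 mm and grips with 20 to 120 N. Pads are 22 mm wide; open, the fingers measure 114 mm over their backs; the gripper's body (76 mm by 85 mm) begins 54 mm behind the grasp point. The pads swing forward as they close: fully open they stand 13 mm farther back than shut.
Start: joints at [-1.061, 0.385, 0.008, 0, -1.194, -0.259], TCP at [155.129, -605.421, 231.312] pointing down, gripper open.
Joint ranges: [-3.14, 3.14], [-1.21, 2.06], [-1.07, 1.41], [-3.16, 2.05], [-2.99, -0.16], [-3.1, 3.1]. Speed limits (rad/s): [2.79, 2.79, 3.14, 3.14, 3.14, 3.14].

INTERFACE

Orientations are given as a unit quaternion [x, y, z, w].
In Python, from bench import arm, optics gives the robot as it stands. The module is installed in compiled form; this text tells all that it offers.
- The arm moves only by the tool step_arm, never from a script. Its argument "motion" is a list of rows, each an object with "dr": the turn, a rotation vector about the tool's x, y, z in units of 8 degrees (1.0 is 8 degrees), a list of three; "slide": the shift along the tool's x, y, z in mm, a list of three; "jaw": the finger opening in mm, from 0 to 85.4. A call has exactly 8 rows; each row is the pose to reach, as a shift and turn from the pose commanded when the call began, along the tool's axes at that moment; what a row does not reach only later rows make up. A row lasts 1/8 s, in which the tool goes at most 62.5 mm and 10.7 degrees, less where a joint would pass 70% of its speed; a pose out of reach is approached as far as the arm can. A call with a gripper value outside its range is refused whole. The fingers move at their own pace and stop on an object; the grip force is fixed at half the most. Time passes only in rows, so rows that repeat a pose let the fingers close, or fill a call up. It gives the time, the measured TCP pose, the force, the opening and the grip force at its end, in the units of the state.
- arm.read_state(): the state, without advancing time (a new reading comes with each control period).
- optics.get_image(name): name is "scene" or "side" or "wrist"; returns the picture (480x640x3 uint8, blue, green, red); there is no depth.
- optics.camera_info(name): a dict with "camera_matrix" (3x3 intrinsics, pixels), "view" (4x4, takes a point from world to camera coordinates); the wrist camera has in their place "T_tool_cam" (4x4, takes a point from camera to tool coordinates, whose origin is the TCP and whose axes are the flange's). Camera axes: x right, y up, looking along -z (the intrinsics and any distortion apply to the point x, -y, -z); pixel columns grow to the right and rows downward; lengths in mm; the calibration is good to about 2 mm. A picture is of the moment at which its call begins: read the wrist's pose just before it. camera_info takes no time and is no camera call.
- arm.job_done(): hands the job in; it is judged then, once.
The state is a dict: "clock": time; "joints": joint angles; "joint_vel": joint speeds; "joint_efforts": joint torques, N m; "position": TCP position; "ee_rot": TCP orientation; "contact_force": force on the tool from outside, world axes, zero at the start; "wrist_torque": the same for the moment, N m; "gripper_width": finger opening in mm; "grasp_force": force on a finger pad.
Only numpy, scipy, OpenCV 4.12 (cv2) and the standard library are available. Lean on these libraries where they do the work, as an engineer would, in place of code of your own. Each camera call takes 0.05 s, during which the arm holds its last target. There are 200 camera calls.

TASK

Roll the sample carriage back to its loading stop and push its red brake pedal fully down to lock it; then lay every blue-capped tube that is on the table flat on the floor of the carriage's tray, and turn the dial clockwise from the green dot by one click for each of those tubes. When all are loaded and dialled in, flick the pedal fully up to release the brake and roll the carriage to the dispatch stop at the green-marked end, tubes still lying in it. Leave the red-capped tube and the other things on the table where they are.

Things in the scene. Friction and masses are not known exactly. Their poses are not given: they have to be found in the camera images.
- carriage (a joint): position of the carriage along its track, m: 0 = against the loading stop, 0.16 = against the dispatch stop (the green end). Grows as the carriage rolls along the tray's -y axis. Without brake it rolls stiffly (about 1.5 N) and stays where it is left; the brake only catches at the loading stop.
- tray (a point): centre of the inner floor of the white open tray on the carriage, 55 mm above the table; moves with the carriage. z up, y along the track (dispatch end to -y), x across it (pedal side is -x). Inside 150 (x) by 230 mm (y), outside 160 by 240; walls 5 mm thick, tops 80 mm above the table. The carriage can be pushed by the tray's outer end walls.
- dispatch (a point): middle of the green strip at the dispatch end of the aluminium track, 12 mm above the table. The track is 170 x 460 mm; its two end stops (green here, black at the loading end), 60 mm wide across the track, rise 52 mm above the table (lower than the tray floor), 5 mm beyond the tray's end walls when it is there.
- pedal (a joint): angle of the brake pedal, rad: 0 = up (released), 0.6 = fully down (locked, its steel toe between the two stop blocks at the loading end). Over-centre: it takes about 6 N at the pad to pass the middle, and then it snaps to the nearer end. It locks only with the carriage within 3 mm of the loading stop; from 3 to 35 mm the blocks hold the toe up, farther out it goes down but locks nothing.
- pedal_pad (a point): centre of the red pad of the brake pedal, 88 mm from the hinge. Pad 40 mm along the arm, 28 mm wide along the tray's y axis, 12 mm thick; it sticks out on the tray's -x side. Up: the arm rises at 0.52 rad above level; down: it is 0.08 rad below level, the pad about 35 mm above the table. Free space either side of it along y, so it can be pressed from above or pinched by its sides and lifted.
- pedal_hinge (a point): middle of the pedal's hinge, 42 mm above the table, on the carriage 90 mm from the tray centre to -x; the hinge axis is the tray's y axis.
- dial (a joint): angle of the dial, rad, growing clockwise seen from above: 0 = at the green dot, at every start; one click is 0.5236 (30 degrees), last of five clicks 2.618. It snaps to the nearest click when let go (about 0.08 N m).
- dial_grip (a point): grip point of the black dial on the white console with blue top: on its vertical axis, 87 mm above the table. The grip is a bar 47 mm long, 14 mm thick and 32 mm high (top 94 mm above the table) on a round 50 mm disc; the bar runs along this point's x axis, which turns with the dial (white pointer line towards -x). The console is 100 x 110 mm, its top 50 mm above the table.
- tube1_mid (a point): sample tube with a blue cap, 120 mm long, lying on the table (may be absent). Round body 20 mm across for the middle 84 mm; at +x a square blue cap 28 mm long, at -x a white square foot 8 mm long, both 22 x 22 mm, so it does not roll. 45 g. This point is on its axis at mid-length, 11 mm above what it lies on; x runs along the tube towards the cap.
- tube2_mid (a point): sample tube with a blue cap, 120 mm long, lying on the table (may be absent). Round body 20 mm across for the middle 84 mm; at +x a square blue cap 28 mm long, at -x a white square foot 8 mm long, both 22 x 22 mm, so it does not roll. 45 g. This point is on its axis at mid-length, 11 mm above what it lies on; x runs along the tube towards the cap.
- tube3_mid (a point): sample tube with a blue cap, 120 mm long, lying on the table (may be absent). Round body 20 mm across for the middle 84 mm; at +x a square blue cap 28 mm long, at -x a white square foot 8 mm long, both 22 x 22 mm, so it does not roll. 45 g. This point is on its axis at mid-length, 11 mm above what it lies on; x runs along the tube towards the cap.
- tube4_mid (a point): sample tube with a blue cap, 120 mm long, lying on the table (may be absent). Round body 20 mm across for the middle 84 mm; at +x a square blue cap 28 mm long, at -x a white square foot 8 mm long, both 22 x 22 mm, so it does not roll. 45 g. This point is on its axis at mid-length, 11 mm above what it lies on; x runs along the tube towards the cap.
- redtube_mid (a point): sample tube with a red cap, 120 mm long, lying on the table. Round body 20 mm across for the middle 84 mm; at +x a square red cap 28 mm long, at -x a white square foot 8 mm long, both 22 x 22 mm, so it does not roll. 45 g. This point is on its axis at mid-length, 11 mm above what it lies on; x runs along the tube towards the cap. A spoilt sample: not part of the job.
- labelroll: roll of paper labels standing on its flat end, 64 mm across, 30 mm high; bystander; origin at the centre of its underside
- sanitiser: clear bottle with a blue cap, 60 mm across, 160 mm high; bystander; origin at the centre of its underside
- pencup: grey open cup, 70 mm across, 90 mm high; bystander; origin at the centre of its underside

How it is judged:
By the outcome, as a careful person would: the job done as asked, in the order asked, and still so for the second after the job is handed in, with the robot touching nothing.
Of tube1, tube2, tube3, tube4 only 2 to 4 are there at a start; the rules pass over those that are not, and their reading is None.
At some moment in a run one of tube1, tube2, tube3, tube4 may be knocked a few centimetres aside while the robot is not near it.
Once in a run the grip may slacken for a moment while it holds something.
It also fails if it takes over 210 s, if anything falls off the work surface, if the arm or the gripper's body presses on something with over 40 N, if the wrist force passes 120 N, or if a joint passes its speed limit or range.

## Working session

There is one attempt and no reset: what is moved stays moved. The work goes in short steps, Python scripts to look and compute and a tool call to move; the robot and the scene stay as the last step left them, time stands still between calls to the robot, and variables do not carry over. Pictures are saved under pics/ and viewed, at most 14 in all, crops included, and the job is handed in when it is done.

Besides the shell and the picture viewer there is one more tool, called after "Emit:" by a JSON object that holds its "method" and its "body". step_arm: Moves the arm, as the interface text tells. Its arguments: {"type":"object","properties":{"motion":{"type":"array","items":{"type":"object","properties":{"dr":{"type":"array","items":{"type":"number"}},"slide":{"type":"array","items":{"type":"number"}},"jaw":{"type":"number"}}}}},"required":["motion"]}

```bash
mkdir -p pics; cat > h.py <<'E'
import numpy as np, cv2
from scipy.spatial.transform import Rotation as R
from bench import arm, optics
def snap(n,f):
    s=arm.read_state(); im=optics.get_image(n); cv2.imwrite('pics/'+f,im); return s,im
def ray(n,px,s=None):
    i=optics.camera_info(n); K=np.array(i['camera_matrix'])
    if 'view' in i: T=np.linalg.inv(np.array(i['view']))
    else:
        s=s or arm.read_state(); W=np.eye(4); W[:3,:3]=R.from_quat(s['ee_rot']).as_matrix(); W[:3,3]=s['position']; T=W@np.array(i['T_tool_cam'])
    d=np.asarray(i.get('distortion',i.get('dist',np.zeros(5))),float)
    p=cv2.undistortPoints(np.array([[px]],float),K,d)[0,0]
    return T[:3,3], T[:3,:3]@np.array([p[0],-p[1],-1])
def at(n,px,z,s=None):
    o,v=ray(n,px,s); return np.round(o+v*(z-o[2])/v[2],1)
def st():
    s=arm.read_state(); print({k:np.round(s[k],3).tolist() for k in ('clock','joints','position','ee_rot','contact_force','gripper_width','grasp_force')}); return s
def tool(d,s=None): # world shift -> tool shift
    s=s or arm.read_state(); return np.round(R.from_quat(s['ee_rot']).as_matrix().T@np.array(d,float),1)
E
python3 - <<'E'
from h import *
st()
for n in('scene','side','wrist'):
    snap(n,n+'0.png'); i=optics.camera_info(n); print(n,{k:np.round(v,3).tolist() if not isinstance(v,str) else v for k,v in i.items()})
E
```

```text
{'clock': 0.0, 'joints': [-1.061, 0.386, 0.007, -0.001, -1.194, -0.259], 'position': [154.99, -604.878, 230.236], 'ee_rot': [-0.125, 0.992, 0.001, -0.0], 'contact_force': [-0.615, -0.495, 1.0], 'gripper_width': 85.37, 'grasp_force': 0.0}
scene {'camera_matrix': [[438.654, 0.0, 325.853], [0.0, 438.654, 235.198], [0.0, 0.0, 1.0]], 'view': [[0.311, 0.95, 0.01, -244.709], [-0.792, 0.253, 0.555, 330.021], [0.525, -0.181, 0.832, -1261.293], [0.0, 0.0, 0.0, 1.0]]}
side {'camera_matrix': [[546.565, 0.0, 320.063], [0.0, 546.565, 243.715], [0.0, 0.0, 1.0]], 'view': [[-0.727, -0.687, -0.008, 410.537], [0.434, -0.468, 0.769, -261.271], [-0.532, 0.556, 0.639, -1060.041], [0.0, 0.0, 0.0, 1.0]]}
wrist {'camera_matrix': [[364.021, 0.0, 329.548], [0.0, 364.021, 244.488], [0.0, 0.0, 1.0]], 'T_tool_cam': [[0.001, 0.96, 0.28, 70.511], [1.0, -0.001, 0.0, -1.051], [0.0, 0.28, -0.96, -143.403], [0.0, 0.0, 0.0, 1.0]]}
```

View pics/scene0.png

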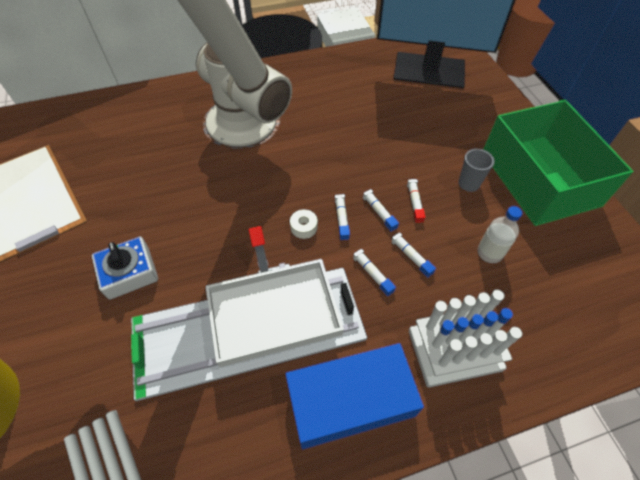

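View pics/side0.png

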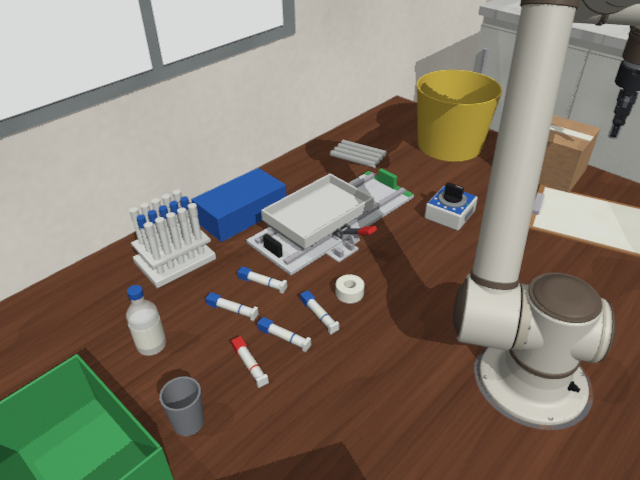

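The scene shows the tray mid-track at about (275,310), dispatch (green) at (138,350), the pedal pad at (258,236) and the dial at (120,258). There are four blue-capped tubes near (342,215), (381,209), (374,271) and (413,254), and the red one at (416,199). I'll enlarge it.

```bash
python3 - <<'E'
from h import *
im=cv2.imread('pics/scene0.png'); cv2.imwrite('pics/c0.png',cv2.resize(im[170:400,80:450],(740,460),interpolation=cv2.INTER_CUBIC))
E
```

```text
(no output)
```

View pics/c0.png

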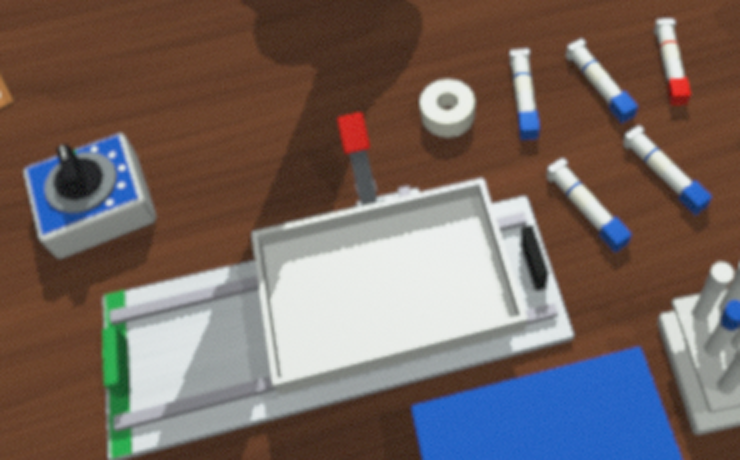

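Crop (half scale, offset 80,170): tray rim corners are (253,232), (486,180), (525,322) and (272,387). The pad is at (353,132) and the dial bar at about (70,165). I'll turn these into positions next.

```bash
python3 - <<'E'
from h import *
def g(x,y,z): return at('scene',(x/2+80,y/2+170),z)
print('track',[g(*p,12) for p in((105,295),(527,197),(573,338),(110,458))])
print('rim',[g(*p,80) for p in((253,232),(486,180),(525,322),(272,387))])
print('green',g(116,370,12),'black',g(535,258,52))
print('pad',g(353,132,85)); print('dial',g(70,160,94), 'console',[g(*p,50) for p in((25,172),(123,135),(142,190),(43,236))])
for n,a,b in(('A',(520,53),(529,133)),('B',(577,45),(626,112)),('C',(557,167),(620,240)),('D',(634,134),(699,202)),('red',(666,24),(680,97))):
    p,q=g(*a,11),g(*b,11); print(n,p,q,(p+q)/2,np.linalg.norm(p-q),np.degrees(np.arctan2(*(q-p)[[1,0]])))
print('roll',g(447,100,30))
E
```

```text
track [array([ 532.3, -339.1,   12. ]), array([556.3, 116.9,  12. ]), array([725., 107.,  12.]), array([ 700.7, -347.5,   12. ])]
rim [array([ 545.6, -172.9,   80. ]), array([559.4,  67.4,  80. ]), array([718.3,  54.7,  80. ]), array([ 706.2, -182.8,   80. ])]
green [ 616.8 -335.    12. ] black [646.7  91.9  52. ]
pad [462.1 -50.7  85. ]
dial [ 413.4 -336.6   94. ] console [array([ 381.1, -398.2,   50. ]), array([ 364.3, -293.5,   50. ]), array([ 442.3, -280.6,   50. ]), array([ 466.8, -383. ,   50. ])]
A [358.9 177.1  11. ] [475.4 147.9  11. ] [417.15 162.5   11.  ] 120.10366355777829 -14.070954154015118
B [368.5 249.7  11. ] [482.3 268.3  11. ] [425.4 259.   11. ] 115.31001691093451 9.282609773520027
C [529.2 162.9  11. ] [637.1 195.6  11. ] [583.15 179.25  11.  ] 112.74617510141971 16.859872538335303
D [514.3 264.9  11. ] [620.6 298.1  11. ] [567.45 281.5   11.  ] 111.36395287524603 17.344817043746897
red [370.8 371.1  11. ] [481.8 339.2  11. ] [426.3  355.15  11.  ] 115.49290021468853 -16.03398350084394
roll [413.8  66.5  30. ]
```

```bash
cat >> h.py <<'E'
def go(x,y,z,yaw=None):
    """shift (tool mm) and dr z to bring TCP to x,y,z with finger-closing line at yaw+90 deg"""
    s=st(); M=R.from_quat(s['ee_rot']).as_matrix(); p=np.array(s['position'])
    cur=np.degrees(np.arctan2(M[1,1],M[0,1]))-90
    d=0 if yaw is None else ((cur-yaw+90)%180-90)/8
    print('slide',np.round(M.T@(np.array([x,y,z])-p),1).tolist(),'drz',round(d,2),'cur',round(cur,1),'tilt',np.round(M[:2,2],3))
E
python3 -c "
from h import *
go(624,-225,230,-3)"
```

```text
{'clock': 0.15, 'joints': [-1.061, 0.385, 0.007, -0.0, -1.194, -0.259], 'position': [154.991, -605.023, 230.469], 'ee_rot': [-0.125, 0.992, 0.001, -0.0], 'contact_force': [0.17, 0.212, -0.398], 'gripper_width': 85.333, 'grasp_force': 0.0}
slide [-548.6, 251.8, 0.8] drz 2.17 cur 14.4 tilt [-0.001  0.002]
```

Emit:
{"method": "step_arm", "body": {"motion": [{"slide": [-60,28,0],"dr": [0,0,0.5],"jaw": 0},{"slide": [-120,56,0],"dr": [0,0,1],"jaw": 0},{"slide": [-180,84,0],"dr": [0,0,1.5],"jaw": 0},{"slide": [-240,112,0],"dr": [0,0,2.17],"jaw": 0},{"slide": [-300,140,0],"dr": [0,0,2.17],"jaw": 0},{"slide": [-360,168,0],"dr": [0,0,2.17],"jaw": 0},{"slide": [-420,196,0],"dr": [0,0,2.17],"jaw": 0},{"slide": [-470,220,0],"dr": [0,0,2.17],"jaw": 0}]}}

```text
clock: 1.15
position: [542.5, -286.2, 231.1]
ee_rot: [0.026, 1.0, 0.0, -0.0]
contact_force: [0.5, -0.9, 0.5]
gripper_width: -0.0
grasp_force: 0.0
```

```bash
python3 -c "
from h import *
go(624,-225,64,-3)"
```

```text
{'clock': 1.15, 'joints': [-0.222, 0.365, -0.022, -0.0, -1.184, -1.401], 'position': [542.515, -286.168, 231.134], 'ee_rot': [0.026, 1.0, 0.0, -0.0], 'contact_force': [0.494, -0.931, 0.547], 'gripper_width': -0.043, 'grasp_force': 0.0}
slide [-78.3, 65.3, 167.1] drz 0.0 cur -3.0 tilt [-0.  0.]
```

Emit:
{"method": "step_arm", "body": {"motion": [{"slide": [-40,33,55],"dr": [0,0,0],"jaw": 0},{"slide": [-78,65,110],"dr": [0,0,0],"jaw": 0},{"slide": [-78,65,150],"dr": [0,0,0],"jaw": 0},{"slide": [-78,65,167],"dr": [0,0,0],"jaw": 0},{"slide": [-78,80,167],"dr": [0,0,0],"jaw": 0},{"slide": [-78,95,167],"dr": [0,0,0],"jaw": 0},{"slide": [-78,102,167],"dr": [0,0,0],"jaw": 0},{"slide": [-78,108,167],"dr": [0,0,0],"jaw": 0}]}}

```text
clock: 2.15
position: [625.8, -183.9, 66.5]
ee_rot: [0.026, 1.0, -0.0, 0.002]
contact_force: [0.7, -2.9, 0.5]
gripper_width: -0.1
grasp_force: 0.9
```

Emit:
{"method": "step_arm", "body": {"motion": [{"slide": [0,2,0],"dr": [0,0,0],"jaw": 0},{"slide": [0,4,0],"dr": [0,0,0],"jaw": 0},{"slide": [0,6,0],"dr": [0,0,0],"jaw": 0},{"slide": [0,7,0],"dr": [0,0,0],"jaw": 0},{"slide": [0,8,0],"dr": [0,0,0],"jaw": 0},{"slide": [0,9,0],"dr": [0,0,0],"jaw": 0},{"slide": [0,10,0],"dr": [0,0,0],"jaw": 0},{"slide": [0,10,0],"dr": [0,0,0],"jaw": 0}]}}

```text
clock: 3.15
position: [625.3, -173.8, 64.2]
ee_rot: [0.026, 1.0, 0.0, -0.0]
contact_force: [0.4, -0.8, 0.3]
gripper_width: -0.0
grasp_force: 0.4
```

```bash
python3 -c "
from h import *
st();snap('scene','s1.png')
im=cv2.imread('pics/s1.png'); cv2.imwrite('pics/c1.png',cv2.resize(im[200:360,200:400],(800,640))[:600])"
```

```text
{'clock': 3.15, 'joints': [-0.022, 0.575, -0.128, -0.0, -0.868, -1.6], 'position': [625.282, -173.831, 64.212], 'ee_rot': [0.026, 1.0, 0.0, -0.0], 'contact_force': [0.37, -0.807, 0.345], 'gripper_width': -0.029, 'grasp_force': 0.437}
```

View pics/c1.png

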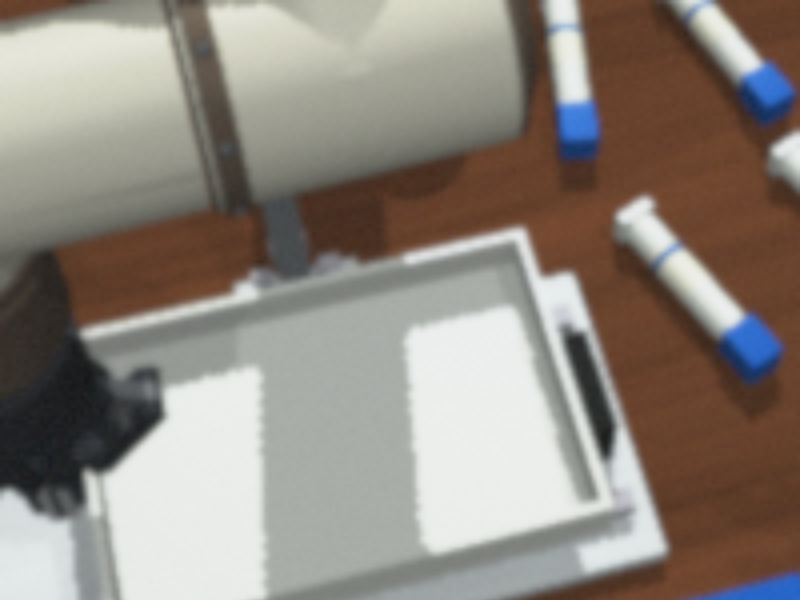

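The arm covers the pedal. The tray's far rim corner is now at (331,257), it was at (323,260), and there is still a small gap to the black stop. I'll push on until the force rises.

Emit:
{"method": "step_arm", "body": {"motion": [{"slide": [0,2,0],"dr": [0,0,0],"jaw": 0},{"slide": [0,3,0],"dr": [0,0,0],"jaw": 0},{"slide": [0,4,0],"dr": [0,0,0],"jaw": 0},{"slide": [0,5,0],"dr": [0,0,0],"jaw": 0},{"slide": [0,6,0],"dr": [0,0,0],"jaw": 0},{"slide": [0,6,0],"dr": [0,0,0],"jaw": 0},{"slide": [0,6,0],"dr": [0,0,0],"jaw": 0},{"slide": [0,6,0],"dr": [0,0,0],"jaw": 0}]}}

```text
clock: 4.2
position: [625.4, -171.7, 64.3]
ee_rot: [0.026, 1.0, -0.002, -0.0]
contact_force: [1.7, -13.9, -2.3]
gripper_width: 0.2
grasp_force: 7.2
```

Emit:
{"method": "step_arm", "body": {"motion": [{"slide": [0,1,0],"dr": [0,0,0],"jaw": 0},{"slide": [0,2,0],"dr": [0,0,0],"jaw": 0},{"slide": [0,3,0],"dr": [0,0,0],"jaw": 0},{"slide": [0,4,0],"dr": [0,0,0],"jaw": 0},{"slide": [0,4,0],"dr": [0,0,0],"jaw": 0},{"slide": [0,4,0],"dr": [0,0,0],"jaw": 0},{"slide": [0,4,0],"dr": [0,0,0],"jaw": 0},{"slide": [0,4,0],"dr": [0,0,0],"jaw": 0}]}}

```text
clock: 5.2
position: [625.4, -171.4, 64.4]
ee_rot: [0.027, 1.0, -0.004, -0.0]
contact_force: [1.6, -26.3, -4.0]
gripper_width: -0.1
grasp_force: 13.3
```

Emit:
{"method": "step_arm", "body": {"motion": [{"slide": [0,-15,0],"dr": [0,0,0],"jaw": 0},{"slide": [0,-30,0],"dr": [0,0,0],"jaw": 0},{"slide": [0,-30,-40],"dr": [0,0,0],"jaw": 0},{"slide": [0,-30,-85],"dr": [0,0,0],"jaw": 0},{"slide": [50,0,-85],"dr": [0,0,0],"jaw": 0},{"slide": [90,40,-85],"dr": [0,0,0],"jaw": 0},{"slide": [130,80,-85],"dr": [0,0,0],"jaw": 0},{"slide": [150,110,-85],"dr": [0,0,0],"jaw": 0}]}}

```text
clock: 6.2
position: [479.7, -44.8, 149.6]
ee_rot: [0.026, 1.0, 0.0, -0.0]
contact_force: [0.6, 0.1, -0.0]
gripper_width: 0.1
grasp_force: 0.0
```

```bash
python3 -c "
from h import *
go(463,-28,110,-3)"
```

```text
{'clock': 6.2, 'joints': [0.244, 0.224, -0.452, -0.001, -0.895, -1.866], 'position': [479.719, -44.791, 149.619], 'ee_rot': [0.026, 1.0, 0.0, -0.0], 'contact_force': [0.628, 0.079, -0.04], 'gripper_width': 0.094, 'grasp_force': 0.0}
slide [17.5, 15.9, 39.6] drz 0.01 cur -2.9 tilt [-0.     0.001]
```

Emit:
{"method": "step_arm", "body": {"motion": [{"slide": [18,16,20],"dr": [0,0,0],"jaw": 0},{"slide": [18,16,40],"dr": [0,0,0],"jaw": 0},{"slide": [18,16,55],"dr": [0,0,0],"jaw": 0},{"slide": [18,16,70],"dr": [0,0,0],"jaw": 0},{"slide": [18,16,85],"dr": [0,0,0],"jaw": 0},{"slide": [18,16,98],"dr": [0,0,0],"jaw": 0},{"slide": [18,16,108],"dr": [0,0,0],"jaw": 0},{"slide": [18,16,112],"dr": [0,0,0],"jaw": 0}]}}

```text
clock: 7.2
position: [464.8, -29.9, 42.2]
ee_rot: [0.024, 1.0, -0.001, -0.001]
contact_force: [-20.7, 2.0, 68.1]
gripper_width: 0.3
grasp_force: 34.1
```

```bash
python3 -c "
from h import *
st();snap('side','d1.png')
im=cv2.imread('pics/d1.png'); cv2.imwrite('pics/c2.png',cv2.resize(im[180:320,220:420],(800,560)))"
```

```text
{'clock': 7.2, 'joints': [0.287, 0.363, -0.612, 0.004, -0.598, -1.91], 'position': [464.778, -29.948, 42.155], 'ee_rot': [0.024, 1.0, -0.001, -0.001], 'contact_force': [-20.697, 1.998, 68.056], 'gripper_width': 0.268, 'grasp_force': 34.066}
```

View pics/c2.png

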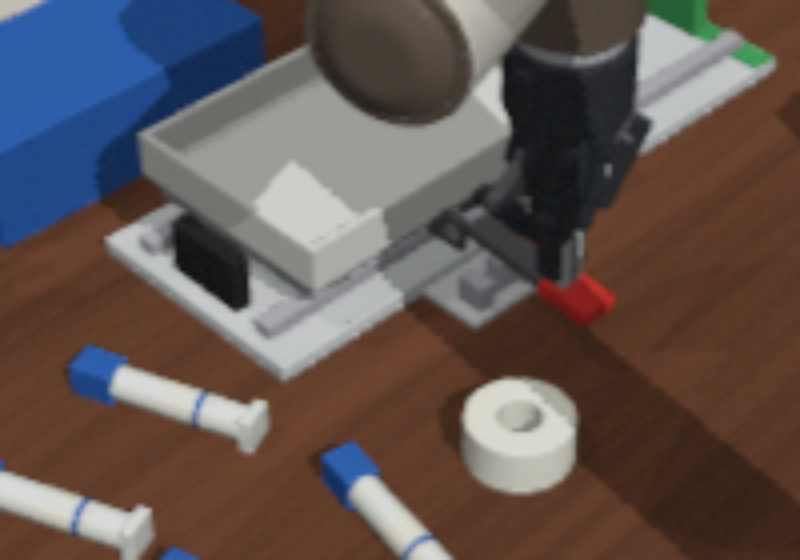

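The pedal is down under the fingers (pad at about (365,254) in the side picture). I'll lift off and view the tubes from above.

Emit:
{"method": "step_arm", "body": {"motion": [{"slide": [0,0,-30],"dr": [0,0,0],"jaw": 0},{"slide": [0,0,-80],"dr": [0,0,0],"jaw": 20},{"slide": [0,40,-130],"dr": [0,0,0],"jaw": 42},{"slide": [0,90,-170],"dr": [0,0,0],"jaw": 42},{"slide": [-10,140,-190],"dr": [0,0,0],"jaw": 42},{"slide": [-20,190,-190],"dr": [0,0,0],"jaw": 42},{"slide": [-30,230,-190],"dr": [0,0,0],"jaw": 42},{"slide": [-30,240,-190],"dr": [0,0,0],"jaw": 42}]}}

```text
clock: 8.25
position: [507.4, 210.9, 226.5]
ee_rot: [0.025, 1.0, -0.0, -0.0]
contact_force: [-0.7, 0.6, 0.6]
gripper_width: 41.6
grasp_force: 0.0
```

```bash
python3 -c "
from h import *
st();snap('wrist','w1.png')"
```

```text
{'clock': 8.25, 'joints': [0.689, 0.261, -0.186, -0.0, -1.125, -2.309], 'position': [507.446, 210.917, 226.549], 'ee_rot': [0.025, 1.0, -0.0, -0.0], 'contact_force': [-0.71, 0.625, 0.636], 'gripper_width': 41.592, 'grasp_force': 0.0}
```

View pics/w1.png

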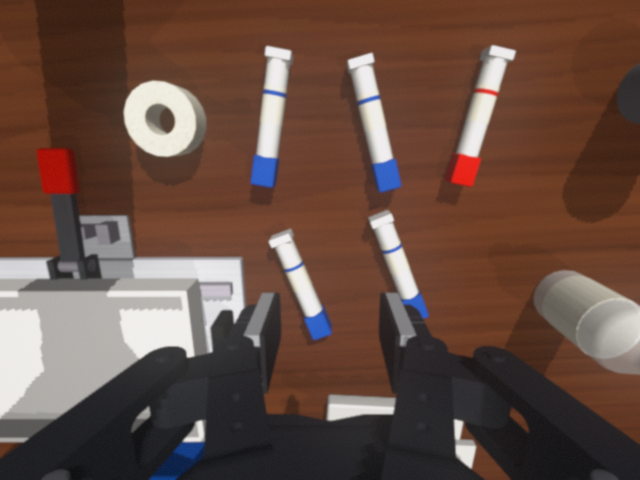

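Wrist view (up = towards the robot): pedal pad down at (57,172). Foot to cap end: A (278,50)-(263,186), B (361,58)-(388,190), C (281,236)-(319,336), D (380,217)-(416,318).

```bash
cat >> h.py <<'E'
def tube(n,a,b,z=11,s=None):
    p,q=at(n,a,z,s),at(n,b,z,s); m=(p+q)/2; L=np.linalg.norm(p-q); y=np.degrees(np.arctan2(*(q-p)[[1,0]])); print('tube',m,'len',round(L,1),'yaw',round(y,1)); return m,y
E
python3 -c "
from h import *
for a,b in(((278,50),(263,186)),((361,58),(388,190)),((281,236),(319,336)),((380,217),(416,318))): tube('wrist',a,b)
print(at('wrist',(57,172),35))
print('rim corners',at('wrist',(201,279),80),at('wrist',(204,442),80))
go(583,179,120,17)"
```

```text
tube [418.9  158.45  11.  ] len 121.9 yaw -12.0
tube [428.9 256.4  11. ] len 121.3 yaw 11.2
tube [588.15 175.1   11.  ] len 120.7 yaw 15.5
tube [572.25 279.1   11.  ] len 120.5 yaw 18.4
[454.  -34.9  35. ]
rim corners [546.6  98.   80. ] [717.7  75.6  80. ]
{'clock': 8.3, 'joints': [0.689, 0.26, -0.187, -0.0, -1.125, -2.31], 'position': [507.189, 210.681, 226.48], 'ee_rot': [0.025, 1.0, -0.0, -0.0], 'contact_force': [-0.148, -0.297, 0.316], 'gripper_width': 42.161, 'grasp_force': 0.0}
slide [-77.4, -27.8, 106.4] drz -2.48 cur -2.9 tilt [-0.001 -0.   ]
```

Emit:
{"method": "step_arm", "body": {"motion": [{"slide": [-40,-16,30],"dr": [0,0,-1.15],"jaw": 42},{"slide": [-83,-31,80],"dr": [0,0,-2.3],"jaw": 42},{"slide": [-83,-31,130],"dr": [0,0,-2.3],"jaw": 42},{"slide": [-83,-31,170],"dr": [0,0,-2.3],"jaw": 42},{"slide": [-83,-31,200],"dr": [0,0,-2.3],"jaw": 42},{"slide": [-83,-31,217],"dr": [0,0,-2.3],"jaw": 42},{"slide": [-83,-31,223],"dr": [0,0,-2.3],"jaw": 42},{"slide": [-83,-31,223],"dr": [0,0,-2.3],"jaw": 42}]}}

```text
clock: 9.3
position: [588.8, 173.4, 5.0]
ee_rot: [-0.134, 0.991, 0.0, 0.001]
contact_force: [-0.3, -0.1, 0.2]
gripper_width: 42.0
grasp_force: 0.0
```

```bash
python3 -c "
from h import *
go(588,175,3,15.5)"
```

```text
{'clock': 9.3, 'joints': [0.55, 0.604, -0.268, 0.0, -0.698, -1.852], 'position': [588.847, 173.429, 4.992], 'ee_rot': [-0.134, 0.991, 0.0, 0.001], 'contact_force': [-0.276, -0.128, 0.198], 'gripper_width': 42.021, 'grasp_force': 0.0}
slide [0.4, 1.7, 2.0] drz -0.01 cur 15.4 tilt [0.001 0.   ]
```

Emit:
{"method": "step_arm", "body": {"motion": [{"slide": [0,2,2],"dr": [0,0,0],"jaw": 10},{"slide": [0,2,2],"dr": [0,0,0],"jaw": 10},{"slide": [0,2,2],"dr": [0,0,0],"jaw": 10},{"slide": [0,2,2],"dr": [0,0,0],"jaw": 10},{"slide": [0,2,-20],"dr": [0,0,0],"jaw": 10},{"slide": [0,2,-60],"dr": [0,0,0],"jaw": 10},{"slide": [0,2,-110],"dr": [0,0,0],"jaw": 10},{"slide": [0,2,-130],"dr": [0,0,0],"jaw": 10}]}}

```text
clock: 10.3
position: [588.9, 175.8, 137.5]
ee_rot: [-0.134, 0.991, 0.001, 0.002]
contact_force: [-0.1, -0.0, -1.0]
gripper_width: 18.0
grasp_force: 58.1
```

```bash
python3 -c "
from h import *
go(633+72*.055,-37+72,100,-3)
snap('scene','s2.png');snap('wrist','w2.png')
a=cv2.imread('pics/s2.png')[170:400,120:440];b=cv2.imread('pics/w2.png')
cv2.imwrite('pics/c3.png',np.hstack([cv2.resize(a,(480,345)),cv2.resize(b,(320,240))[[*range(240)]+[239]*105]]))"
```

```text
{'clock': 10.3, 'joints': [0.553, 0.443, -0.15, 0.0, -0.973, -1.855], 'position': [588.89, 175.784, 137.469], 'ee_rot': [-0.134, 0.991, 0.001, 0.002], 'contact_force': [-0.056, -0.035, -0.957], 'gripper_width': 18.039, 'grasp_force': 58.066}
slide [-8.8, -148.5, 37.4] drz 2.3 cur 15.4 tilt [0.004 0.002]
```

View pics/c3.png

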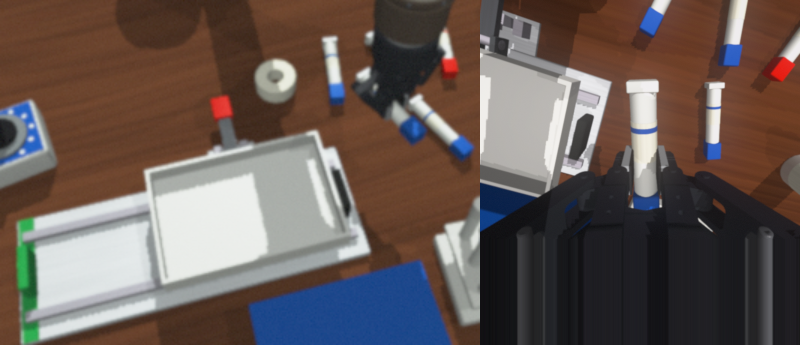

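Tube C is held and the tray is against the black stop. Tray rim corners in this crop (scale 1.5, offset 120,170): (146,172), (317,132), (356,240), (165,286).

```bash
python3 -c "
from h import *
q=[at('scene',(x/1.5+120,y/1.5+170),80) for x,y in((146,172),(317,132),(356,240),(165,286))]
print(q,np.mean(q,0)); print('pad',at('scene',(222/1.5+120,107/1.5+170),40))"
```

```text
[array([ 549.2, -151.8,   80. ]), array([560.1,  85.5,  80. ]), array([725. ,  82.1,  80. ]), array([ 708.9, -157.8,   80. ])] [635.8 -35.5  80. ]
pad [453.1 -27.8  40. ]
```

Emit:
{"method": "step_arm", "body": {"motion": [{"slide": [-4,-50,0],"dr": [0,0,0.8],"jaw": 10},{"slide": [-8,-100,0],"dr": [0,0,1.6],"jaw": 10},{"slide": [-10,-148,0],"dr": [0,0,2.3],"jaw": 10},{"slide": [-10,-148,20],"dr": [0,0,2.3],"jaw": 10},{"slide": [-10,-148,45],"dr": [0,0,2.3],"jaw": 10},{"slide": [-10,-148,65],"dr": [0,0,2.3],"jaw": 10},{"slide": [-10,-148,76],"dr": [0,0,2.3],"jaw": 10},{"slide": [-10,-148,78],"dr": [0,0,2.3],"jaw": 10}]}}

```text
clock: 11.4
position: [634.6, 34.3, 58.6]
ee_rot: [0.026, 1.0, -0.002, -0.003]
contact_force: [-12.4, -0.1, 24.2]
gripper_width: 17.6
grasp_force: 60.3
```

```bash
python3 -c "
from h import *
go(638,35,58,-3)"
```

```text
{'clock': 11.4, 'joints': [0.309, 0.565, -0.165, 0.001, -0.846, -1.932], 'position': [634.566, 34.343, 58.573], 'ee_rot': [0.026, 1.0, -0.002, -0.003], 'contact_force': [-12.412, -0.05, 24.158], 'gripper_width': 17.639, 'grasp_force': 60.255}
slide [-3.4, 0.8, 0.6] drz 0.01 cur -2.9 tilt [-0.006 -0.003]
```

```bash
python3 -c "
from h import *
snap('scene','s3.png');snap('side','d3.png')
a=cv2.imread('pics/s3.png')[220:340,230:370];b=cv2.imread('pics/d3.png')[170:290,230:370]
cv2.imwrite('pics/c4.png',np.hstack([cv2.resize(a,(400,343)),cv2.resize(b,(400,343))]))"
```

```text
(no output)
```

View pics/c4.png

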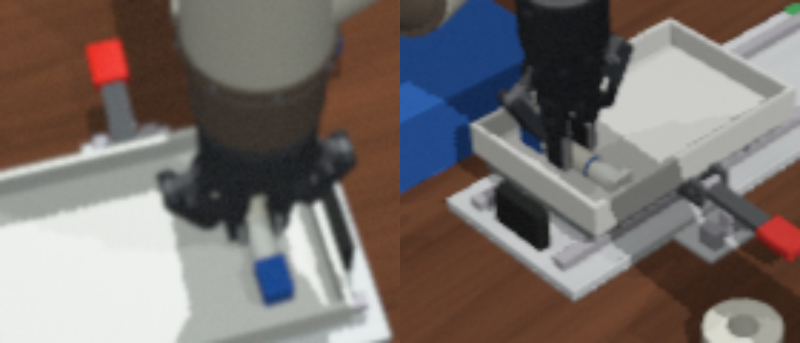

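Tube C lies flat on the tray floor and clear of the walls. I'll release it and go back above the tubes.

Emit:
{"method": "step_arm", "body": {"motion": [{"slide": [0,0,0],"dr": [0,0,0],"jaw": 32},{"slide": [0,0,0],"dr": [0,0,0],"jaw": 32},{"slide": [0,0,-30],"dr": [0,0,0],"jaw": 32},{"slide": [0,0,-80],"dr": [0,0,0],"jaw": 42},{"slide": [35,47,-115],"dr": [0,0,0],"jaw": 42},{"slide": [70,95,-145],"dr": [0,0,0],"jaw": 42},{"slide": [105,142,-168],"dr": [0,0,0],"jaw": 42},{"slide": [138,188,-168],"dr": [0,0,0],"jaw": 42}]}}

```text
clock: 12.5
position: [510.6, 229.0, 225.6]
ee_rot: [0.026, 1.0, 0.001, 0.001]
contact_force: [0.8, 0.1, 0.1]
gripper_width: 41.9
grasp_force: 0.0
```

```bash
cat >> h.py <<'E'
def caps(im,lo=(100,150,60),hi=(125,255,255)):
    m=cv2.inRange(cv2.cvtColor(im,cv2.COLOR_BGR2HSV),lo,hi); n,l,s,c=cv2.connectedComponentsWithStats(m)
    return [(np.round(c[i],0).tolist(),int(s[i,4])) for i in range(1,n) if s[i,4]>60]
E
python3 -c "
from h import *
st();s,a=snap('wrist','w3.png'); print([(c,n,at('wrist',c,14,s)) for c,n in caps(a)])
b=cv2.imread('pics/w1.png');print(caps(b))
cv2.imwrite('pics/w3s.png',a)"
```

```text
{'clock': 12.5, 'joints': [0.711, 0.276, -0.167, 0.0, -1.124, -2.335], 'position': [510.629, 229.0, 225.616], 'ee_rot': [0.026, 1.0, 0.001, 0.001], 'contact_force': [0.81, 0.13, 0.056], 'gripper_width': 41.94, 'grasp_force': 0.0}
[([247.0, 166.0], 521, array([462.4, 152.1,  14. ])), ([370.0, 170.0], 501, array([472.2, 269.4,  14. ])), ([404.0, 298.0], 76, array([607.8, 302.8,  14. ])), ([146.0, 411.0], 64, array([736.8,   1.2,  14. ])), ([183.0, 456.0], 1415, array([805. ,  33.6,  14. ]))]
[([263.0, 171.0], 635), ([387.0, 176.0], 616), ([417.0, 305.0], 239), ([318.0, 326.0], 460), ([179.0, 461.0], 1100)]
```

Emit:
{"method": "step_arm", "body": {"motion": [{"slide": [-20,18,0],"dr": [0,0,-0.9],"jaw": 42},{"slide": [-40,36,30],"dr": [0,0,-1.8],"jaw": 42},{"slide": [-59,53,80],"dr": [0,0,-2.67],"jaw": 42},{"slide": [-59,53,130],"dr": [0,0,-2.67],"jaw": 42},{"slide": [-59,53,180],"dr": [0,0,-2.67],"jaw": 42},{"slide": [-59,53,210],"dr": [0,0,-2.67],"jaw": 42},{"slide": [-59,53,222],"dr": [0,0,-2.67],"jaw": 42},{"slide": [-59,53,223],"dr": [0,0,-2.67],"jaw": 42}]}}

```text
clock: 13.55
position: [572.7, 277.1, 0.7]
ee_rot: [-0.16, 0.987, -0.0, -0.0]
contact_force: [0.2, 0.2, -0.1]
gripper_width: 42.0
grasp_force: 0.0
```

Emit:
{"method": "step_arm", "body": {"motion": [{"slide": [0,0,0],"dr": [0,0,0],"jaw": 10},{"slide": [0,0,0],"dr": [0,0,0],"jaw": 10},{"slide": [0,0,0],"dr": [0,0,0],"jaw": 10},{"slide": [0,0,0],"dr": [0,0,0],"jaw": 10},{"slide": [0,0,-20],"dr": [0,0,0],"jaw": 10},{"slide": [0,0,-60],"dr": [0,0,0],"jaw": 10},{"slide": [0,0,-110],"dr": [0,0,0],"jaw": 10},{"slide": [0,0,-130],"dr": [0,0,0],"jaw": 10}]}}

```text
clock: 14.55
position: [573.6, 277.7, 134.7]
ee_rot: [-0.16, 0.987, 0.001, 0.002]
contact_force: [0.6, 0.4, 0.1]
gripper_width: 17.8
grasp_force: 58.6
```

```bash
python3 -c "
from h import *
go(634+24*.055,-37+24,60,-3)"
```

```text
{'clock': 14.55, 'joints': [0.705, 0.481, -0.094, 0.0, -0.991, -1.955], 'position': [573.561, 277.718, 134.658], 'ee_rot': [-0.16, 0.987, 0.001, 0.002], 'contact_force': [0.639, 0.408, 0.147], 'gripper_width': 17.836, 'grasp_force': 58.588}
slide [33.4, -295.5, 74.0] drz 2.67 cur 18.4 tilt [0.004 0.003]
```

Emit:
{"method": "step_arm", "body": {"motion": [{"slide": [6,-50,0],"dr": [0,0,0.5],"jaw": 10},{"slide": [12,-100,0],"dr": [0,0,1],"jaw": 10},{"slide": [18,-150,0],"dr": [0,0,1.5],"jaw": 10},{"slide": [24,-200,0],"dr": [0,0,2],"jaw": 10},{"slide": [30,-250,0],"dr": [0,0,2.67],"jaw": 10},{"slide": [33,-285,0],"dr": [0,0,2.67],"jaw": 10},{"slide": [33,-295,10],"dr": [0,0,2.67],"jaw": 10},{"slide": [33,-295,20],"dr": [0,0,2.67],"jaw": 10}]}}

```text
clock: 15.55
position: [633.8, -13.7, 110.1]
ee_rot: [0.027, 1.0, 0.0, -0.0]
contact_force: [-0.1, 0.5, -0.9]
gripper_width: 17.8
grasp_force: 58.7
```

```bash
python3 -c "
from h import *
go(634+24*.055,-37+24,57,-3); snap('wrist','w4.png')"
```

```text
{'clock': 15.55, 'joints': [0.233, 0.503, -0.125, -0.001, -0.944, -1.857], 'position': [633.758, -13.675, 110.081], 'ee_rot': [0.027, 1.0, 0.0, -0.0], 'contact_force': [-0.084, 0.478, -0.935], 'gripper_width': 17.835, 'grasp_force': 58.73}
slide [-1.6, 0.7, 53.1] drz -0.01 cur -3.1 tilt [-0.001  0.   ]
```

View pics/w4.png

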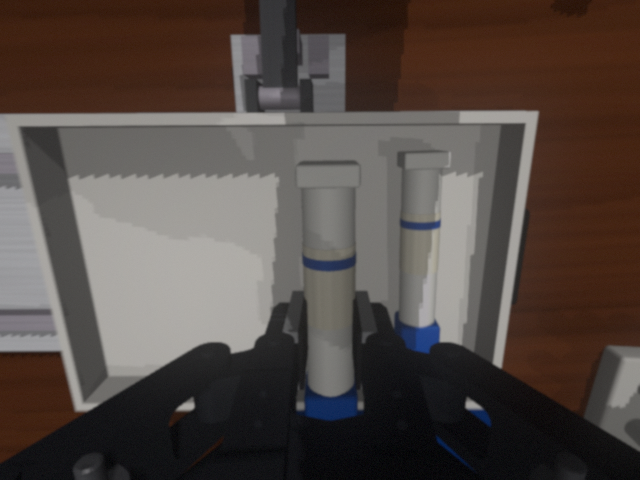

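Tube D is held square above the floor, and tube C lies flat in the +y slot. I'll lower D, release it and go back.

Emit:
{"method": "step_arm", "body": {"motion": [{"slide": [-2,1,20],"dr": [0,0,0],"jaw": 10},{"slide": [-2,1,38],"dr": [0,0,0],"jaw": 10},{"slide": [-2,1,48],"dr": [0,0,0],"jaw": 10},{"slide": [-2,1,53],"dr": [0,0,0],"jaw": 10},{"slide": [-2,1,53],"dr": [0,0,0],"jaw": 10},{"slide": [-2,1,53],"dr": [0,0,0],"jaw": 32},{"slide": [-2,1,53],"dr": [0,0,0],"jaw": 32},{"slide": [-2,1,30],"dr": [0,0,0],"jaw": 32}]}}

```text
clock: 16.6
position: [634.8, -12.8, 79.6]
ee_rot: [0.026, 1.0, -0.0, -0.002]
contact_force: [0.3, 0.3, -0.4]
gripper_width: 32.2
grasp_force: 0.0
```

```bash
python3 -c "
from h import *
go(440,220,226,-3)"
```

```text
{'clock': 16.6, 'joints': [0.234, 0.539, -0.149, -0.001, -0.887, -1.857], 'position': [634.838, -12.753, 79.575], 'ee_rot': [0.026, 1.0, -0.0, -0.002], 'contact_force': [0.34, 0.3, -0.411], 'gripper_width': 32.218, 'grasp_force': 0.0}
slide [207.4, 222.1, -145.7] drz -0.0 cur -3.0 tilt [-0.004 -0.001]
```

Emit:
{"method": "step_arm", "body": {"motion": [{"slide": [0,0,-50],"dr": [0,0,0],"jaw": 32},{"slide": [0,0,-90],"dr": [0,0,0],"jaw": 42},{"slide": [30,35,-120],"dr": [0,0,0],"jaw": 42},{"slide": [65,75,-145],"dr": [0,0,0],"jaw": 42},{"slide": [100,115,-145],"dr": [0,0,0],"jaw": 42},{"slide": [135,155,-145],"dr": [0,0,0],"jaw": 42},{"slide": [170,190,-145],"dr": [0,0,0],"jaw": 42},{"slide": [195,222,-145],"dr": [0,0,0],"jaw": 42}]}}

```text
clock: 17.6
position: [451.7, 220.4, 226.6]
ee_rot: [0.026, 1.0, 0.0, 0.0]
contact_force: [0.4, 1.6, 0.4]
gripper_width: 42.2
grasp_force: 0.0
```

```bash
python3 -c "
from h import *
s,a=snap('wrist','w5.png'); print([(c,n,at('wrist',c,14,s)) for c,n in caps(a)])
go(428.9,256.4,2,11.2)"
```

```text
[([262.0, 228.0], 493, array([464.7, 151.1,  14. ])), ([379.0, 231.0], 471, array([473.7, 268.5,  14. ]))]
{'clock': 17.65, 'joints': [0.783, 0.179, -0.294, -0.001, -1.096, -2.402], 'position': [450.289, 222.94, 226.694], 'ee_rot': [0.024, 1.0, 0.001, 0.0], 'contact_force': [-1.634, 0.695, -0.503], 'gripper_width': 42.005, 'grasp_force': 0.0}
slide [23.1, 31.9, 224.8] drz -1.75 cur -2.8 tilt [0.001 0.002]
```

Emit:
{"method": "step_arm", "body": {"motion": [{"slide": [12,16,20],"dr": [0,0,-0.9],"jaw": 42},{"slide": [23,33,60],"dr": [0,0,-1.75],"jaw": 42},{"slide": [23,33,110],"dr": [0,0,-1.75],"jaw": 42},{"slide": [23,33,160],"dr": [0,0,-1.75],"jaw": 42},{"slide": [23,33,200],"dr": [0,0,-1.75],"jaw": 42},{"slide": [23,33,218],"dr": [0,0,-1.75],"jaw": 42},{"slide": [23,33,224],"dr": [0,0,-1.75],"jaw": 42},{"slide": [23,33,224],"dr": [0,0,-1.75],"jaw": 42}]}}

```text
clock: 18.65
position: [432.1, 253.8, 2.4]
ee_rot: [-0.096, 0.995, 0.0, 0.0]
contact_force: [0.3, 1.0, -0.4]
gripper_width: 42.0
grasp_force: 0.0
```

Emit:
{"method": "step_arm", "body": {"motion": [{"slide": [0,0,0],"dr": [0,0,0],"jaw": 10},{"slide": [0,0,0],"dr": [0,0,0],"jaw": 10},{"slide": [0,0,0],"dr": [0,0,0],"jaw": 10},{"slide": [0,0,0],"dr": [0,0,0],"jaw": 10},{"slide": [0,0,-20],"dr": [0,0,0],"jaw": 10},{"slide": [0,0,-60],"dr": [0,0,0],"jaw": 10},{"slide": [0,0,-110],"dr": [0,0,0],"jaw": 10},{"slide": [0,0,-130],"dr": [0,0,0],"jaw": 10}]}}

```text
clock: 19.65
position: [432.8, 254.5, 135.4]
ee_rot: [-0.096, 0.995, 0.002, 0.002]
contact_force: [0.1, -0.2, -1.5]
gripper_width: 17.7
grasp_force: 58.5
```

```bash
python3 -c "
from h import *
go(634-24*.055,-37-24,110,-3)"
```

```text
{'clock': 19.65, 'joints': [0.856, 0.271, -0.429, 0.0, -0.865, -2.235], 'position': [432.755, 254.495, 135.44], 'ee_rot': [-0.096, 0.995, 0.002, 0.002], 'contact_force': [0.092, -0.187, -1.538], 'gripper_width': 17.652, 'grasp_force': 58.47}
slide [-135.8, -348.0, 24.9] drz 1.75 cur 11.0 tilt [0.004 0.004]
```

Emit:
{"method": "step_arm", "body": {"motion": [{"slide": [-18,-46,-10],"dr": [0,0,0.3],"jaw": 10},{"slide": [-36,-92,-15],"dr": [0,0,0.6],"jaw": 10},{"slide": [-54,-138,-15],"dr": [0,0,0.9],"jaw": 10},{"slide": [-72,-184,-15],"dr": [0,0,1.2],"jaw": 10},{"slide": [-90,-230,-15],"dr": [0,0,1.5],"jaw": 10},{"slide": [-108,-276,-15],"dr": [0,0,1.75],"jaw": 10},{"slide": [-126,-322,-15],"dr": [0,0,1.75],"jaw": 10},{"slide": [-137,-348,-10],"dr": [0,0,1.75],"jaw": 10}]}}

```text
clock: 20.65
position: [633.6, -64.0, 142.3]
ee_rot: [0.027, 1.0, 0.0, 0.001]
contact_force: [0.1, 0.3, -1.1]
gripper_width: 17.6
grasp_force: 58.7
```

```bash
python3 -c "
from h import *
go(635,-37-24,58,-3); snap('wrist','w6.png')"
```

```text
{'clock': 20.65, 'joints': [0.153, 0.475, -0.083, -0.0, -1.013, -1.778], 'position': [633.639, -64.043, 142.275], 'ee_rot': [0.027, 1.0, 0.0, 0.001], 'contact_force': [0.13, 0.279, -1.13], 'gripper_width': 17.637, 'grasp_force': 58.672}
slide [-1.1, 3.1, 84.3] drz -0.01 cur -3.1 tilt [0.001 0.   ]
```

Emit:
{"method": "step_arm", "body": {"motion": [{"slide": [-1,3,40],"dr": [0,0,0],"jaw": 10},{"slide": [-1,3,65],"dr": [0,0,0],"jaw": 10},{"slide": [-1,3,78],"dr": [0,0,0],"jaw": 10},{"slide": [-1,3,84],"dr": [0,0,0],"jaw": 10},{"slide": [-1,3,84],"dr": [0,0,0],"jaw": 10},{"slide": [-1,3,84],"dr": [0,0,0],"jaw": 32},{"slide": [-1,3,84],"dr": [0,0,0],"jaw": 32},{"slide": [-1,3,50],"dr": [0,0,0],"jaw": 32}]}}

```text
clock: 21.7
position: [631.9, -59.0, 89.9]
ee_rot: [0.026, 1.0, -0.0, -0.003]
contact_force: [0.9, 0.1, 0.2]
gripper_width: 32.1
grasp_force: 0.0
```

Emit:
{"method": "step_arm", "body": {"motion": [{"slide": [0,0,-50],"dr": [0,0,0],"jaw": 32},{"slide": [20,20,-90],"dr": [0,0,0],"jaw": 42},{"slide": [50,50,-120],"dr": [0,0,0],"jaw": 42},{"slide": [80,85,-130],"dr": [0,0,0],"jaw": 42},{"slide": [110,120,-130],"dr": [0,0,0],"jaw": 42},{"slide": [145,155,-130],"dr": [0,0,0],"jaw": 42},{"slide": [180,190,-130],"dr": [0,0,0],"jaw": 42},{"slide": [190,215,-130],"dr": [0,0,0],"jaw": 42}]}}

```text
clock: 22.7
position: [453.7, 166.8, 222.9]
ee_rot: [0.025, 1.0, 0.001, 0.0]
contact_force: [1.2, -0.7, -0.6]
gripper_width: 41.9
grasp_force: 0.0
```

```bash
python3 -c "
from h import *
s,a=snap('wrist','w7.png'); print([(c,n,at('wrist',c,14,s)) for c,n in caps(a)])
go(418.9,158.5,2,-12)"
```

```text
[([314.0, 225.0], 513, array([465.4, 150.1,  14. ])), ([171.0, 459.0], 180, array([748.6, -41.8,  14. ]))]
{'clock': 22.75, 'joints': [0.692, 0.15, -0.34, -0.001, -1.078, -2.311], 'position': [454.085, 168.739, 222.917], 'ee_rot': [0.024, 1.0, 0.001, 0.001], 'contact_force': [-1.778, 2.342, -0.627], 'gripper_width': 41.832, 'grasp_force': 0.0}
slide [35.0, -12.4, 220.8] drz 1.15 cur -2.8 tilt [0.002 0.002]
```

View pics/w7.png

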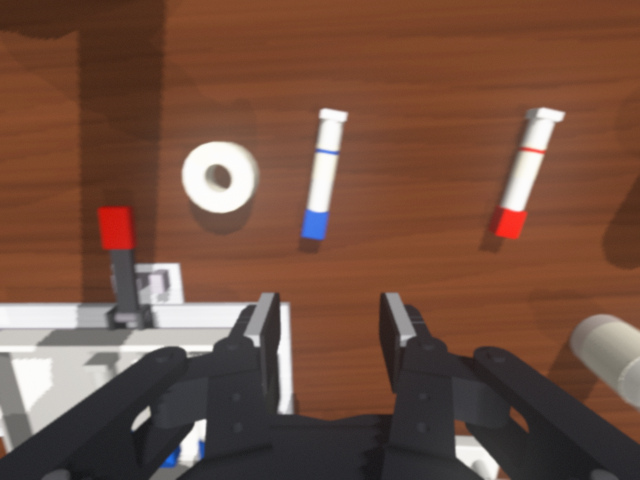

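Only tube A is left, at (333,112)-(313,238), unmoved; the red tube and the label roll are untouched. I'll grasp A.

Emit:
{"method": "step_arm", "body": {"motion": [{"slide": [18,-6,20],"dr": [0,0,0.6],"jaw": 42},{"slide": [35,-12,60],"dr": [0,0,1.15],"jaw": 42},{"slide": [35,-12,110],"dr": [0,0,1.15],"jaw": 42},{"slide": [35,-12,160],"dr": [0,0,1.15],"jaw": 42},{"slide": [35,-12,200],"dr": [0,0,1.15],"jaw": 42},{"slide": [35,-12,215],"dr": [0,0,1.15],"jaw": 42},{"slide": [35,-12,220],"dr": [0,0,1.15],"jaw": 42},{"slide": [35,-12,220],"dr": [0,0,1.15],"jaw": 42}]}}

```text
clock: 23.75
position: [420.2, 155.7, 2.4]
ee_rot: [0.106, 0.994, 0.0, 0.0]
contact_force: [0.2, 0.0, -0.2]
gripper_width: 42.0
grasp_force: 0.0
```

Emit:
{"method": "step_arm", "body": {"motion": [{"slide": [0,0,0],"dr": [0,0,0],"jaw": 10},{"slide": [0,0,0],"dr": [0,0,0],"jaw": 10},{"slide": [0,0,0],"dr": [0,0,0],"jaw": 10},{"slide": [0,0,0],"dr": [0,0,0],"jaw": 10},{"slide": [0,0,-20],"dr": [0,0,0],"jaw": 10},{"slide": [0,0,-60],"dr": [0,0,0],"jaw": 10},{"slide": [0,0,-110],"dr": [0,0,0],"jaw": 10},{"slide": [0,0,-140],"dr": [0,0,0],"jaw": 10}]}}

```text
clock: 24.75
position: [420.3, 156.0, 144.9]
ee_rot: [0.106, 0.994, 0.002, 0.002]
contact_force: [-0.1, 0.2, 0.0]
gripper_width: 17.6
grasp_force: 58.7
```

```bash
python3 -c "
from h import *
go(634-72*.055,-37-72,140,-3)"
```

```text
{'clock': 24.75, 'joints': [0.72, 0.173, -0.535, 0.0, -0.858, -2.503], 'position': [420.318, 155.977, 144.904], 'ee_rot': [0.106, 0.994, 0.002, 0.002], 'contact_force': [-0.103, 0.169, 0.039], 'gripper_width': 17.607, 'grasp_force': 58.713}
slide [-260.9, -214.8, 4.9] drz -1.15 cur -12.2 tilt [0.003 0.003]
```

Emit:
{"method": "step_arm", "body": {"motion": [{"slide": [-37,-30,0],"dr": [0,0,-0.2],"jaw": 10},{"slide": [-74,-60,0],"dr": [0,0,-0.4],"jaw": 10},{"slide": [-111,-91,0],"dr": [0,0,-0.6],"jaw": 10},{"slide": [-148,-122,0],"dr": [0,0,-0.9],"jaw": 10},{"slide": [-185,-152,0],"dr": [0,0,-1.15],"jaw": 10},{"slide": [-222,-183,0],"dr": [0,0,-1.15],"jaw": 10},{"slide": [-250,-206,0],"dr": [0,0,-1.15],"jaw": 10},{"slide": [-261,-215,5],"dr": [0,0,-1.15],"jaw": 10}]}}

```text
clock: 25.75
position: [630.3, -111.4, 137.0]
ee_rot: [0.027, 1.0, 0.0, 0.0]
contact_force: [0.2, 0.6, -0.6]
gripper_width: 17.5
grasp_force: 58.7
```

```bash
python3 -c "
from h import *
go(631,-109,58,-3); snap('wrist','w8.png')"
```

```text
{'clock': 25.75, 'joints': [0.077, 0.485, -0.08, -0.0, -1.005, -1.702], 'position': [630.293, -111.36, 137.047], 'ee_rot': [0.027, 1.0, 0.0, 0.0], 'contact_force': [0.175, 0.627, -0.623], 'gripper_width': 17.525, 'grasp_force': 58.734}
slide [-0.5, 2.4, 79.0] drz -0.01 cur -3.1 tilt [0.001 0.   ]
```

View pics/w8.png

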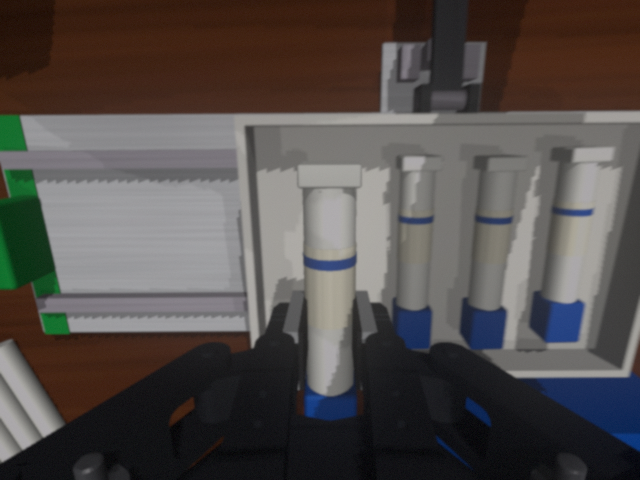

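Three tubes lie flat in the tray and the fourth (330,180-410) is over a free slot. I'll lower and release it.

Emit:
{"method": "step_arm", "body": {"motion": [{"slide": [0,3,40],"dr": [0,0,0],"jaw": 10},{"slide": [0,3,62],"dr": [0,0,0],"jaw": 10},{"slide": [0,3,74],"dr": [0,0,0],"jaw": 10},{"slide": [0,3,79],"dr": [0,0,0],"jaw": 10},{"slide": [0,3,79],"dr": [0,0,0],"jaw": 10},{"slide": [0,3,79],"dr": [0,0,0],"jaw": 32},{"slide": [0,3,79],"dr": [0,0,0],"jaw": 32},{"slide": [0,3,50],"dr": [0,0,0],"jaw": 32}]}}

```text
clock: 26.8
position: [628.0, -106.8, 85.2]
ee_rot: [0.026, 1.0, 0.0, -0.003]
contact_force: [1.1, 0.1, 0.3]
gripper_width: 32.1
grasp_force: 0.0
```

```bash
python3 -c "
from h import *
go(470,-330,230,-3)"
```

```text
{'clock': 26.8, 'joints': [0.085, 0.536, -0.137, -0.001, -0.902, -1.708], 'position': [627.965, -106.777, 85.242], 'ee_rot': [0.026, 1.0, 0.0, -0.003], 'contact_force': [1.058, 0.145, 0.323], 'gripper_width': 32.1, 'grasp_force': 0.0}
slide [146.7, -231.3, -144.0] drz -0.0 cur -3.0 tilt [-0.005  0.   ]
```

Emit:
{"method": "step_arm", "body": {"motion": [{"slide": [0,0,-50],"dr": [0,0,0],"jaw": 32},{"slide": [0,0,-100],"dr": [0,0,0],"jaw": 32},{"slide": [20,-30,-144],"dr": [0,0,0],"jaw": 42},{"slide": [50,-75,-144],"dr": [0,0,0],"jaw": 42},{"slide": [80,-120,-144],"dr": [0,0,0],"jaw": 42},{"slide": [110,-165,-144],"dr": [0,0,0],"jaw": 42},{"slide": [135,-205,-144],"dr": [0,0,0],"jaw": 42},{"slide": [147,-231,-144],"dr": [0,0,0],"jaw": 42}]}}

```text
clock: 27.8
position: [469.2, -331.3, 231.7]
ee_rot: [0.027, 1.0, -0.0, 0.0]
contact_force: [-0.5, 0.1, 0.1]
gripper_width: 41.8
grasp_force: 0.0
```

```bash
python3 -c "
from h import *
snap('wrist','w9.png'); st()
a=cv2.imread('pics/w9.png'); cv2.imwrite('pics/c9.png',np.hstack([cv2.resize(a,(400,300)),cv2.resize(a[100:330,180:487],(400,300))]))"
```

```text
{'clock': 27.85, 'joints': [-0.336, 0.299, -0.119, 0.001, -1.152, -1.291], 'position': [468.317, -333.138, 231.633], 'ee_rot': [0.028, 1.0, -0.0, 0.0], 'contact_force': [-0.233, -0.186, 1.114], 'gripper_width': 42.144, 'grasp_force': 0.0}
```

View pics/c9.png

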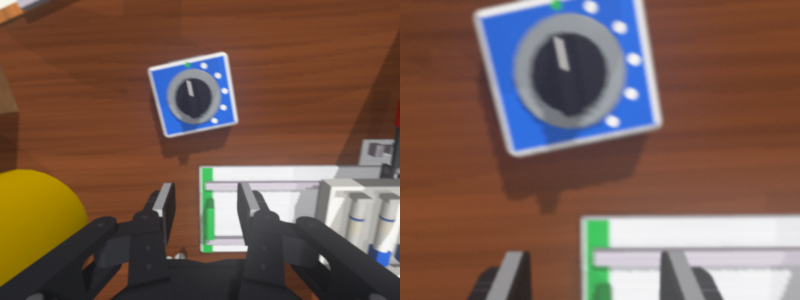

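The dial is at (193,97) in the small view (about (309,155) full size), its pointer line running towards the green dot at (188,65). From the right crop (scale 1.303, offset 180,100), the pointer goes (167,70) to (157,38).

```bash
python3 -c "
from h import *
f=lambda x,y,z:at('wrist',(x/1.303+180,y/1.303+100),z)
a,b=f(167,70,94),f(157,38,94); print(a,b,np.degrees(np.arctan2(*(b-a)[[1,0]])))
print('disc',f(169,71,60),'dot',f(156,5,50))
q=[f(*p,50) for p in((75,14),(243,-25),(262,124),(116,157))]; print(q,np.mean(q,0))
c=q; 
for i in range(4): d=q[(i+1)%4]-q[i]; print(np.linalg.norm(d),np.degrees(np.arctan2(d[1],d[0])))
"
```

```text
[ 408.4 -346.9   94. ] [ 390.5 -351.3   94. ] -166.18992290810098
disc [ 410.3 -347.7   60. ] dot [ 369.2 -353.7   50. ]
[array([ 371.7, -406.3,   50. ]), array([ 354.5, -297.5,   50. ]), array([ 449.4, -287. ,   50. ]), array([ 467. , -389.4,   50. ])] [ 410.65 -345.05   50.  ]
110.15116885444294 98.98344326183474
95.4791076623572 6.313684331880177
103.90149180834699 -80.2475750583462
96.78687927606718 -169.94401081829457
```

Emit:
{"method": "step_arm", "body": {"motion": [{"slide": [14,-4,0],"dr": [0,0,-1.3],"jaw": 42},{"slide": [28,-8,0],"dr": [0,0,-2.6],"jaw": 42},{"slide": [42,-11,0],"dr": [0,0,-3.9],"jaw": 42},{"slide": [56,-14,0],"dr": [0,0,-5.2],"jaw": 42},{"slide": [56,-14,0],"dr": [0,0,-6.5],"jaw": 42},{"slide": [56,-14,0],"dr": [0,0,-7.8],"jaw": 42},{"slide": [56,-14,0],"dr": [0,0,-9.1],"jaw": 42},{"slide": [56,-14,0],"dr": [0,0,-10.4],"jaw": 42}]}}

```text
clock: 28.85
position: [414.2, -340.7, 231.4]
ee_rot: [-0.646, 0.763, -0.0, 0.0]
contact_force: [0.2, -0.3, -1.2]
gripper_width: 42.1
grasp_force: 0.0
```

Emit:
{"method": "step_arm", "body": {"motion": [{"slide": [0,0,0],"dr": [0,0,-1.3],"jaw": 42},{"slide": [0,0,0],"dr": [0,0,-2.6],"jaw": 42},{"slide": [0,0,0],"dr": [0,0,-3.9],"jaw": 42},{"slide": [0,0,0],"dr": [0,0,-5.2],"jaw": 42},{"slide": [0,0,0],"dr": [0,0,-6.5],"jaw": 42},{"slide": [0,0,0],"dr": [0,0,-7.8],"jaw": 42},{"slide": [0,0,0],"dr": [0,0,-9.1],"jaw": 42},{"slide": [0,0,0],"dr": [0,0,-10.4],"jaw": 42}]}}

```text
clock: 29.85
position: [414.3, -340.7, 231.4]
ee_rot: [0.99, -0.141, 0.0, 0.0]
contact_force: [0.4, -0.1, 0.8]
gripper_width: 42.2
grasp_force: 0.0
```

```bash
python3 -c "
from h import *
go(412,-344,67,11)
s,a=snap('wrist','w10.png'); cv2.imwrite('pics/c10.png',a)"
```

```text
{'clock': 29.85, 'joints': [-0.386, 0.234, -0.21, -0.0, -1.127, 1.673], 'position': [414.263, -340.728, 231.375], 'ee_rot': [0.99, -0.141, 0.0, 0.0], 'contact_force': [0.419, -0.135, 0.776], 'gripper_width': 42.184, 'grasp_force': 0.0}
slide [-1.4, 3.8, 164.4] drz -3.41 cur -196.3 tilt [ 0.001 -0.   ]
```

View pics/c10.png

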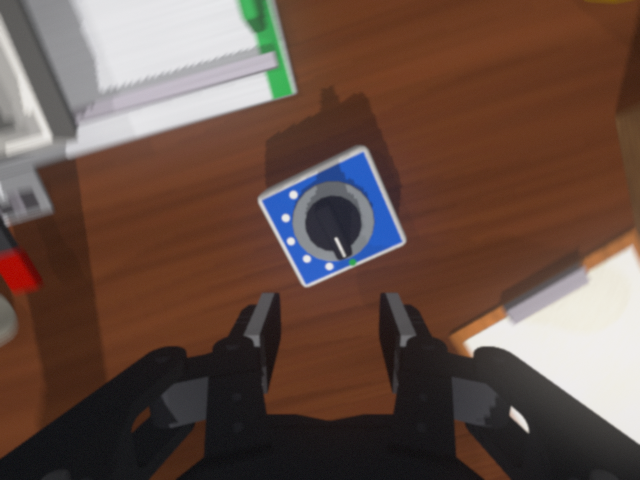

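The console is now upside down in view: disc centre (334,219), pointer (337,235) to (344,257), green dot (352,263).

```bash
python3 -c "
from h import *
f=lambda x,y,z:at('wrist',(x,y),z)
a,b=f(337,235,94),f(344,257,94); print(a,b,np.degrees(np.arctan2(*(b-a)[[1,0]]))+180)
print('disc',f(334,219,58),'dot',f(352,263,50))
q=[f(*p,50) for p in((259,199),(362,147),(405,243),(306,286))]; print(q,np.mean(q,0))
for i in range(4): d=q[(i+1)%4]-q[i]; print(np.linalg.norm(d),np.degrees(np.arctan2(d[1],d[0])))
"
```

```text
[ 410.8 -346.7   94. ] [ 391.4 -347.2   94. ] 1.476368509813085
disc [ 416.3 -346.2   58. ] dot [ 369.1 -350.7   50. ]
[array([ 450.7, -286.2,   50. ]), array([ 468.9, -386.3,   50. ]), array([ 374.5, -403.1,   50. ]), array([ 358.7, -302.1,   50. ])] [ 413.2   -344.425   50.   ]
101.74109297624045 -79.69515353123397
95.883262355846 -169.9089427611111
102.22837179570064 98.89104195551316
93.36385810365809 9.805346196173792
```

Emit:
{"method": "step_arm", "body": {"motion": [{"slide": [0,4.5,20],"dr": [0,0,-1.2],"jaw": 42},{"slide": [0,4.5,50],"dr": [0,0,-2.4],"jaw": 42},{"slide": [0,4.5,90],"dr": [0,0,-3.2],"jaw": 42},{"slide": [0,4.5,125],"dr": [0,0,-3.2],"jaw": 42},{"slide": [0,4.5,150],"dr": [0,0,-3.2],"jaw": 42},{"slide": [0,4.5,160],"dr": [0,0,-3.2],"jaw": 42},{"slide": [0,4.5,162],"dr": [0,0,-3.2],"jaw": 42},{"slide": [0,4.5,162],"dr": [0,0,-3.2],"jaw": 42}]}}

```text
clock: 30.9
position: [413.6, -345.5, 70.1]
ee_rot: [0.997, 0.078, 0.001, 0.001]
contact_force: [-0.4, -0.9, 0.8]
gripper_width: 42.2
grasp_force: 0.0
```

Emit:
{"method": "step_arm", "body": {"motion": [{"slide": [0,0,0],"dr": [0,0,0],"jaw": 5},{"slide": [0,0,0],"dr": [0,0,0],"jaw": 5},{"slide": [0,0,0],"dr": [0,0,0],"jaw": 5},{"slide": [0,0,0],"dr": [0,0,0],"jaw": 5},{"slide": [0,0,0],"dr": [0,0,0],"jaw": 5},{"slide": [0,0,0],"dr": [0,0,0],"jaw": 5},{"slide": [0,0,0],"dr": [0,0,0],"jaw": 5},{"slide": [0,0,0],"dr": [0,0,0],"jaw": 5}]}}

```text
clock: 31.9
position: [412.9, -343.5, 70.1]
ee_rot: [0.997, 0.077, 0.0, -0.001]
contact_force: [-0.7, 9.4, 6.1]
gripper_width: 13.1
grasp_force: 59.3
```

```bash
python3 -c "
from h import *
go(413,-345,68,9);print(arm.read_state()['wrist_torque'])"
```

```text
{'clock': 31.9, 'joints': [-0.393, 0.414, -0.411, -0.003, -0.747, 2.121], 'position': [412.868, -343.459, 70.105], 'ee_rot': [0.997, 0.077, 0.0, -0.001], 'contact_force': [-0.676, 9.399, 6.117], 'gripper_width': 13.122, 'grasp_force': 59.321}
slide [-0.1, 1.5, 2.1] drz -0.01 cur -171.1 tilt [0.    0.002]
[ 2.57177273 -0.04514744 -0.42782591]
```

Emit:
{"method": "step_arm", "body": {"motion": [{"slide": [0,-2.5,0],"dr": [0,0,0.5],"jaw": 5},{"slide": [0,-2.5,0],"dr": [0,0,1.5],"jaw": 5},{"slide": [0,-2.5,0],"dr": [0,0,2.5],"jaw": 5},{"slide": [0,-2.5,0],"dr": [0,0,3.5],"jaw": 5},{"slide": [0,-2.5,0],"dr": [0,0,4.5],"jaw": 5},{"slide": [0,-2.5,0],"dr": [0,0,5.5],"jaw": 5},{"slide": [0,-2.5,0],"dr": [0,0,6.5],"jaw": 5},{"slide": [0,-2.5,0],"dr": [0,0,7.5],"jaw": 5}]}}

```text
clock: 32.9
position: [412.6, -343.6, 70.1]
ee_rot: [0.902, -0.432, 0.001, 0.001]
contact_force: [-0.7, -2.8, 1.9]
gripper_width: 12.6
grasp_force: 59.0
```

Emit:
{"method": "step_arm", "body": {"motion": [{"slide": [0,0,0],"dr": [0,0,1],"jaw": 5},{"slide": [0,0,0],"dr": [0,0,2],"jaw": 5},{"slide": [0,0,0],"dr": [0,0,3],"jaw": 5},{"slide": [0,0,0],"dr": [0,0,4],"jaw": 5},{"slide": [0,0,0],"dr": [0,0,5],"jaw": 5},{"slide": [0,0,0],"dr": [0,0,6],"jaw": 5},{"slide": [0,0,0],"dr": [0,0,7],"jaw": 5},{"slide": [0,0,0],"dr": [0,0,7.5],"jaw": 5}]}}

```text
clock: 33.9
position: [412.2, -343.6, 70.2]
ee_rot: [-0.565, 0.825, -0.001, -0.0]
contact_force: [-1.8, -3.8, 2.2]
gripper_width: 13.0
grasp_force: 59.1
```

```bash
python3 -c "
from h import *
go(413,-345,68,9);print(arm.read_state()['wrist_torque'])"
```

```text
{'clock': 33.9, 'joints': [-0.392, 0.412, -0.415, 0.002, -0.743, 0.021], 'position': [412.222, -343.584, 70.154], 'ee_rot': [-0.565, 0.825, -0.001, -0.0], 'contact_force': [-1.82, -3.833, 2.245], 'gripper_width': 12.99, 'grasp_force': 59.09}
slide [1.0, -1.2, 2.2] drz 7.48 cur 68.9 tilt [ 0.    -0.001]
[-0.82582332  0.64890328  0.06188451]
```

Emit:
{"method": "step_arm", "body": {"motion": [{"slide": [0,0,0],"dr": [0,0,0],"jaw": 42},{"slide": [0,0,0],"dr": [0,0,0],"jaw": 42},{"slide": [0,0,0],"dr": [0,0,0],"jaw": 42},{"slide": [0,0,-40],"dr": [0,0,0],"jaw": 42},{"slide": [0,0,-80],"dr": [0,0,0],"jaw": 42},{"slide": [0,0,-120],"dr": [0,0,0],"jaw": 42},{"slide": [0,0,-160],"dr": [0,0,0],"jaw": 42},{"slide": [0,0,-160],"dr": [0,0,0],"jaw": 42}]}}

```text
clock: 34.9
position: [414.3, -343.5, 232.9]
ee_rot: [-0.567, 0.824, -0.004, 0.002]
contact_force: [0.0, -0.1, -0.2]
gripper_width: 41.8
grasp_force: 0.0
```

```bash
cat > dial.py <<'E'
from h import *
s,a=snap('wrist','w11.png')
i=optics.camera_info('wrist');W=np.eye(4);W[:3,:3]=R.from_quat(s['ee_rot']).as_matrix();W[:3,3]=s['position'];T=np.linalg.inv(W@np.array(i['T_tool_cam']))
g=cv2.cvtColor(a,cv2.COLOR_BGR2GRAY); hsv=cv2.cvtColor(a,cv2.COLOR_BGR2HSV)
v=np.full((60,60),0)
# rectify the plane z=94 around (413,-344), 1 mm per cell; and print pointer pixels
out=[]
for dx in range(-24,25):
  for dy in range(-24,25):
    c=T@np.array([413+dx,-344+dy,94,1]); p=np.array(i['camera_matrix'])@np.array([c[0],-c[1],-c[2]]); u,w=(p[:2]/p[2]).round().astype(int)
    if dx*dx+dy*dy<484 and 0<=w<480 and 0<=u<640: out.append((dx,dy,int(g[w,u])))
o=np.array(out); t=np.percentile(o[:,2],[5,50,95]); print(t)
for r in range(6,24,4): print(r,[(k,int(np.max([q[2] for q in out if abs(np.hypot(q[0],q[1])-r)<2 and abs((np.degrees(np.arctan2(q[1],q[0]))-k+180)%360-180)<16] or [0]))) for k in range(9,369,30)])
E
python3 dial.py; python3 -c "
from h import *
go(413,-345,200,-3)"
```

```text
[ 55.  64. 183.]
6 [(9, 63), (39, 165), (69, 246), (99, 144), (129, 64), (159, 64), (189, 65), (219, 66), (249, 66), (279, 64), (309, 62), (339, 61)]
10 [(9, 57), (39, 101), (69, 245), (99, 138), (129, 65), (159, 65), (189, 64), (219, 66), (249, 66), (279, 63), (309, 58), (339, 59)]
14 [(9, 68), (39, 107), (69, 243), (99, 126), (129, 89), (159, 66), (189, 67), (219, 66), (249, 66), (279, 62), (309, 58), (339, 58)]
18 [(9, 163), (39, 184), (69, 243), (99, 184), (129, 184), (159, 122), (189, 67), (219, 66), (249, 67), (279, 61), (309, 58), (339, 93)]
22 [(9, 181), (39, 184), (69, 240), (99, 183), (129, 184), (159, 183), (189, 67), (219, 67), (249, 66), (279, 59), (309, 58), (339, 132)]
{'clock': 34.95, 'joints': [-0.39, 0.234, -0.212, -0.0, -1.121, 0.025], 'position': [413.137, -342.718, 230.567], 'ee_rot': [-0.567, 0.824, -0.001, 0.001], 'contact_force': [0.085, 0.372, -0.681], 'gripper_width': 41.796, 'grasp_force': 0.0}
slide [2.2, -0.6, 30.6] drz 9.0 cur 69.0 tilt [ 0.003 -0.001]
```

Dial code check: the pointer is now at 69°, which is 120° clockwise of 189° (four clicks). Next is the pedal.

Emit:
{"method": "step_arm", "body": {"motion": [{"slide": [-30,6,0],"dr": [0,0,1.1],"jaw": 42},{"slide": [-60,12,0],"dr": [0,0,2.2],"jaw": 42},{"slide": [-90,18,0],"dr": [0,0,3.3],"jaw": 42},{"slide": [-120,24,0],"dr": [0,0,4.5],"jaw": 60},{"slide": [-150,30,0],"dr": [0,0,5.6],"jaw": 60},{"slide": [-180,36,0],"dr": [0,0,6.8],"jaw": 60},{"slide": [-210,42,0],"dr": [0,0,7.9],"jaw": 60},{"slide": [-242,47,0],"dr": [0,0,9],"jaw": 60}]}}

```text
clock: 35.95
position: [454.5, -98.8, 227.7]
ee_rot: [0.029, 1.0, 0.0, -0.001]
contact_force: [0.2, -0.6, -0.1]
gripper_width: 60.1
grasp_force: 0.0
```

```bash
python3 -c "
from h import *
s,a=snap('wrist','w12.png'); h=cv2.cvtColor(a,cv2.COLOR_BGR2HSV); m=cv2.inRange(h,(0,150,80),(8,255,255))|cv2.inRange(h,(172,150,80),(180,255,255))
n,l,st_,c=cv2.connectedComponentsWithStats(m)
for i in range(1,n):
  if st_[i,4]>100: print(st_[i],c[i],at('wrist',c[i],40,s))
go(456,-28,26,-3)"
```

```text
[ 386  184   42   53 1750] [405.33428571 212.00457143] [452.9 -29.5  40. ]
{'clock': 36.0, 'joints': [0.14, 0.114, -0.369, -0.001, -1.089, -1.77], 'position': [455.397, -96.661, 227.769], 'ee_rot': [0.03, 1.0, 0.0, -0.001], 'contact_force': [0.177, 1.901, -0.206], 'gripper_width': 59.814, 'grasp_force': 0.0}
slide [3.1, 68.4, 201.8] drz -0.05 cur -3.4 tilt [-0.002  0.001]
```

Emit:
{"method": "step_arm", "body": {"motion": [{"slide": [4,40,30],"dr": [0,0,0],"jaw": 60},{"slide": [4,67,80],"dr": [0,0,0],"jaw": 60},{"slide": [4,67,130],"dr": [0,0,0],"jaw": 60},{"slide": [4,67,165],"dr": [0,0,0],"jaw": 60},{"slide": [4,67,190],"dr": [0,0,0],"jaw": 60},{"slide": [4,67,202],"dr": [0,0,0],"jaw": 60},{"slide": [4,67,204],"dr": [0,0,0],"jaw": 60},{"slide": [4,67,204],"dr": [0,0,0],"jaw": 60}]}}

```text
clock: 37.0
position: [455.3, -32.7, 25.6]
ee_rot: [0.026, 1.0, 0.0, 0.001]
contact_force: [1.0, 0.7, 0.0]
gripper_width: 60.2
grasp_force: 0.0
```

Emit:
{"method": "step_arm", "body": {"motion": [{"slide": [0,0,0],"dr": [0,0,0],"jaw": 15},{"slide": [0,0,0],"dr": [0,0,0],"jaw": 15},{"slide": [0,0,0],"dr": [0,0,0],"jaw": 15},{"slide": [0,0,0],"dr": [0,0,0],"jaw": 15},{"slide": [0,0,0],"dr": [0,0,0],"jaw": 15},{"slide": [0,0,0],"dr": [0,0,0],"jaw": 15},{"slide": [0,0,-3],"dr": [0,0,0],"jaw": 15},{"slide": [0,0,-6],"dr": [0,0,0],"jaw": 15}]}}

```text
clock: 38.0
position: [455.3, -32.7, 30.9]
ee_rot: [0.026, 1.0, 0.0, 0.0]
contact_force: [5.2, -1.7, -12.2]
gripper_width: 26.5
grasp_force: 59.6
```

Emit:
{"method": "step_arm", "body": {"motion": [{"slide": [0,0,-8],"dr": [0,0.3,0],"jaw": 15},{"slide": [-1,0,-16],"dr": [0,0.6,0],"jaw": 15},{"slide": [-2,0,-24],"dr": [0,0.9,0],"jaw": 15},{"slide": [-4,0,-32],"dr": [0,1.2,0],"jaw": 15},{"slide": [-7,0,-40],"dr": [0,1.6,0],"jaw": 15},{"slide": [-10,0,-46],"dr": [0,2,0],"jaw": 15},{"slide": [-12,0,-49],"dr": [0,2,0],"jaw": 15},{"slide": [-12,0,-49],"dr": [0,2,0],"jaw": 15}]}}

```text
clock: 39.0
position: [466.9, -33.1, 77.2]
ee_rot: [0.026, 0.99, 0.004, -0.138]
contact_force: [6.5, -1.5, -23.7]
gripper_width: 26.0
grasp_force: 61.4
```

```bash
python3 -c "
from h import *
st()"
```

```text
{'clock': 39.0, 'joints': [0.225, 0.436, -0.352, -0.088, -1.051, -1.795], 'position': [466.852, -33.097, 77.237], 'ee_rot': [0.026, 0.99, 0.004, -0.138], 'contact_force': [6.485, -1.523, -23.712], 'gripper_width': 26.025, 'grasp_force': 61.436}
```

Emit:
{"method": "step_arm", "body": {"motion": [{"slide": [0,0,0],"dr": [0,0,0],"jaw": 60},{"slide": [0,0,0],"dr": [0,0,0],"jaw": 60},{"slide": [0,0,0],"dr": [0,0,0],"jaw": 60},{"slide": [0,0,-25],"dr": [0,0,0],"jaw": 60},{"slide": [0,0,-60],"dr": [0,0,0],"jaw": 60},{"slide": [0,0,-100],"dr": [0,-1,0],"jaw": 60},{"slide": [0,0,-130],"dr": [0,-2,0],"jaw": 60},{"slide": [0,0,-140],"dr": [0,-2,0],"jaw": 60}]}}

```text
clock: 40.0
position: [504.4, -35.4, 217.9]
ee_rot: [0.026, 1.0, 0.001, 0.002]
contact_force: [-0.5, -0.2, -0.4]
gripper_width: 59.9
grasp_force: 0.0
```

```bash
cat > pad.py <<'E'
from h import *
for n in('wrist','scene','side'):
  s,a=snap(n,'p_'+n+'.png'); h=cv2.cvtColor(a,cv2.COLOR_BGR2HSV); m=cv2.inRange(h,(0,150,80),(8,255,255))|cv2.inRange(h,(172,150,80),(180,255,255))
  k,l,q,c=cv2.connectedComponentsWithStats(m)
  for i in range(1,k):
    if q[i,4]>40: print(n,q[i],at(n,c[i],38,s),at(n,c[i],89,s))
E
python3 pad.py; python3 -c "
from h import *
go(642.5,150,230,-3)"
```

```text
wrist [ 309  154   47   52 2074] [469.8 -33.8  38. ] [464.  -33.7  89. ]
scene [413 208  14  16 167] [490.4 327.9  38. ] [521.7 303.   89. ]
scene [257 224  18  22 300] [430.1 -28.8  38. ] [465.1 -31.9  89. ]
side [352 229  20  11 138] [500.1 -82.3  38. ] [460.7 -32.   89. ]
side [231 336  16  20 164] [458.1 350.9  38. ] [421.2 375.   89. ]
{'clock': 40.15, 'joints': [0.251, 0.197, -0.302, -0.001, -1.072, -1.874], 'position': [505.405, -35.287, 214.741], 'ee_rot': [0.026, 1.0, 0.0, -0.0], 'contact_force': [0.336, -0.016, -0.439], 'gripper_width': 59.923, 'grasp_force': 0.0}
slide [-127.2, 192.2, -15.3] drz -0.0 cur -3.0 tilt [-0.001  0.   ]
```

All three cameras agree that the pad is up (464,-32 at z≈89). Next I'll push the +y end wall.

Emit:
{"method": "step_arm", "body": {"motion": [{"slide": [-25,38,-5],"dr": [0,0,0],"jaw": 30},{"slide": [-50,76,-5],"dr": [0,0,0],"jaw": 0},{"slide": [-75,114,-5],"dr": [0,0,0],"jaw": 0},{"slide": [-100,152,-5],"dr": [0,0,0],"jaw": 0},{"slide": [-128,180,20],"dr": [0,0,0],"jaw": 0},{"slide": [-128,185,70],"dr": [0,0,0],"jaw": 0},{"slide": [-128,185,110],"dr": [0,0,0],"jaw": 0},{"slide": [-128,185,120],"dr": [0,0,0],"jaw": 0}]}}

```text
clock: 41.15
position: [640.5, 141.6, 88.9]
ee_rot: [0.026, 1.0, -0.002, -0.005]
contact_force: [0.1, 0.4, 0.2]
gripper_width: 0.2
grasp_force: 0.0
```

```bash
python3 -c "
from h import *
go(641,110,66,-3)"
```

```text
{'clock': 41.15, 'joints': [0.463, 0.562, -0.077, -0.001, -0.942, -2.086], 'position': [640.471, 141.628, 88.939], 'ee_rot': [0.026, 1.0, -0.002, -0.005], 'contact_force': [0.054, 0.351, 0.225], 'gripper_width': 0.217, 'grasp_force': 0.0}
slide [-2.4, -31.5, 23.1] drz -0.0 cur -3.0 tilt [-0.01  -0.004]
```

Emit:
{"method": "step_arm", "body": {"motion": [{"slide": [0,0,10],"dr": [0,0,0],"jaw": 0},{"slide": [0,0,20],"dr": [0,0,0],"jaw": 0},{"slide": [0,0,27],"dr": [0,0,0],"jaw": 0},{"slide": [0,-10,27],"dr": [0,0,0],"jaw": 0},{"slide": [0,-20,27],"dr": [0,0,0],"jaw": 0},{"slide": [0,-30,27],"dr": [0,0,0],"jaw": 0},{"slide": [0,-36,27],"dr": [0,0,0],"jaw": 0},{"slide": [0,-42,27],"dr": [0,0,0],"jaw": 0}]}}

```text
clock: 42.15
position: [640.7, 100.2, 67.9]
ee_rot: [0.026, 1.0, 0.0, 0.0]
contact_force: [0.6, 0.9, 0.3]
gripper_width: 0.1
grasp_force: 0.0
```

Emit:
{"method": "step_arm", "body": {"motion": [{"slide": [0,-6,0],"dr": [0,0,0],"jaw": 0},{"slide": [0,-13,0],"dr": [0,0,0],"jaw": 0},{"slide": [0,-20,0],"dr": [0,0,0],"jaw": 0},{"slide": [0,-28,0],"dr": [0,0,0],"jaw": 0},{"slide": [0,-36,0],"dr": [0,0,0],"jaw": 0},{"slide": [0,-44,0],"dr": [0,0,0],"jaw": 0},{"slide": [0,-52,0],"dr": [0,0,0],"jaw": 0},{"slide": [0,-60,0],"dr": [0,0,0],"jaw": 0}]}}

```text
clock: 43.15
position: [637.7, 40.3, 67.7]
ee_rot: [0.026, 1.0, 0.0, 0.0]
contact_force: [1.3, 1.2, -0.6]
gripper_width: -0.3
grasp_force: 0.9
```

Emit:
{"method": "step_arm", "body": {"motion": [{"slide": [0,-8,0],"dr": [0,0,0],"jaw": 0},{"slide": [0,-16,0],"dr": [0,0,0],"jaw": 0},{"slide": [0,-24,0],"dr": [0,0,0],"jaw": 0},{"slide": [0,-32,0],"dr": [0,0,0],"jaw": 0},{"slide": [0,-40,0],"dr": [0,0,0],"jaw": 0},{"slide": [0,-48,0],"dr": [0,0,0],"jaw": 0},{"slide": [0,-56,0],"dr": [0,0,0],"jaw": 0},{"slide": [0,-62,0],"dr": [0,0,0],"jaw": 0}]}}

```text
clock: 44.15
position: [634.0, -21.7, 67.7]
ee_rot: [0.026, 1.0, -0.0, -0.0]
contact_force: [0.7, 1.9, 0.5]
gripper_width: 0.1
grasp_force: 0.9
```

Emit:
{"method": "step_arm", "body": {"motion": [{"slide": [0,-6,0],"dr": [0,0,0],"jaw": 0},{"slide": [0,-12,0],"dr": [0,0,0],"jaw": 0},{"slide": [0,-18,0],"dr": [0,0,0],"jaw": 0},{"slide": [0,-24,0],"dr": [0,0,0],"jaw": 0},{"slide": [0,-29,0],"dr": [0,0,0],"jaw": 0},{"slide": [0,-33,0],"dr": [0,0,0],"jaw": 0},{"slide": [0,-37,0],"dr": [0,0,0],"jaw": 0},{"slide": [0,-40,0],"dr": [0,0,0],"jaw": 0}]}}

```text
clock: 45.15
position: [632.1, -61.3, 67.7]
ee_rot: [0.026, 1.0, 0.0, -0.0]
contact_force: [0.4, 0.2, 0.3]
gripper_width: 0.0
grasp_force: 0.8
```

Emit:
{"method": "step_arm", "body": {"motion": [{"slide": [0,-1,0],"dr": [0,0,0],"jaw": 0},{"slide": [0,-2,0],"dr": [0,0,0],"jaw": 0},{"slide": [0,-3,0],"dr": [0,0,0],"jaw": 0},{"slide": [0,-4,0],"dr": [0,0,0],"jaw": 0},{"slide": [0,-5,0],"dr": [0,0,0],"jaw": 0},{"slide": [0,-6,0],"dr": [0,0,0],"jaw": 0},{"slide": [0,-7,0],"dr": [0,0,0],"jaw": 0},{"slide": [0,-7,0],"dr": [0,0,0],"jaw": 0}]}}

```text
clock: 46.15
position: [631.8, -65.6, 67.6]
ee_rot: [0.026, 1.0, 0.001, 0.0]
contact_force: [-0.4, 9.6, 1.8]
gripper_width: 0.0
grasp_force: 5.1
```

Emit:
{"method": "step_arm", "body": {"motion": [{"slide": [0,-1,0],"dr": [0,0,0],"jaw": 0},{"slide": [0,-3,0],"dr": [0,0,0],"jaw": 0},{"slide": [0,-3,0],"dr": [0,0,0],"jaw": 0},{"slide": [0,-3,0],"dr": [0,0,0],"jaw": 0},{"slide": [0,5,0],"dr": [0,0,0],"jaw": 0},{"slide": [0,20,0],"dr": [0,0,0],"jaw": 0},{"slide": [0,45,0],"dr": [0,0,0],"jaw": 0},{"slide": [0,60,-40],"dr": [0,0,0],"jaw": 0}]}}

```text
clock: 47.15
position: [632.3, -7.9, 104.4]
ee_rot: [0.026, 1.0, -0.001, -0.004]
contact_force: [0.8, 0.5, 0.5]
gripper_width: -0.1
grasp_force: 0.0
```

Emit:
{"method": "step_arm", "body": {"motion": [{"slide": [0,0,-50],"dr": [0,0,0],"jaw": 0},{"slide": [0,0,-100],"dr": [0,0,0],"jaw": 0},{"slide": [0,0,-150],"dr": [0,0,0],"jaw": 0},{"slide": [0,50,-150],"dr": [0,0,0],"jaw": 0},{"slide": [0,100,-150],"dr": [0,0,0],"jaw": 0},{"slide": [0,150,-150],"dr": [0,0,0],"jaw": 0},{"slide": [0,150,-150],"dr": [0,0,0],"jaw": 0},{"slide": [0,150,-150],"dr": [0,0,0],"jaw": 0}]}}

```text
clock: 48.15
position: [642.5, 141.3, 257.3]
ee_rot: [0.026, 1.0, -0.0, -0.0]
contact_force: [-0.7, -1.4, 0.5]
gripper_width: 0.2
grasp_force: 0.0
```

```bash
python3 pad.py; python3 -c "
from h import *
st()
a=cv2.imread('pics/p_scene.png')[170:410,80:480];b=cv2.imread('pics/p_side.png')[130:400,180:490]
cv2.imwrite('pics/f.png',np.hstack([cv2.resize(a,(450,300)),cv2.resize(b,(344,300))]))"
```

```text
wrist [ 511    0   44   39 1267] [479.7 326.5  38. ] [492.7 300.9  89. ]
scene [413 208  14  16 160] [490.5 329.   38. ] [521.8 303.9  89. ]
scene [182 239  19  23 323] [ 422.2 -196.1   38. ] [ 457.7 -188.8   89. ]
side [396 202  19  10 131] [ 491.9 -249.4   38. ] [ 453. -189.   89.]
side [231 336  17  20 162] [458.  350.8  38. ] [421.1 374.8  89. ]
{'clock': 48.3, 'joints': [0.46, 0.426, 0.139, 0.0, -1.284, -2.085], 'position': [642.714, 140.334, 257.781], 'ee_rot': [0.027, 1.0, -0.0, -0.0], 'contact_force': [-0.771, -0.016, 0.059], 'gripper_width': 0.002, 'grasp_force': 0.0}
```

View pics/f.png

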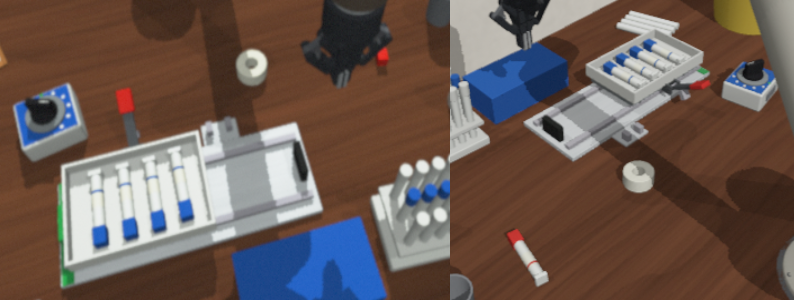

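The four blue tubes lie flat in the tray at the green dispatch stop (about (135,195)). The pedal is up at (125,100) and the bystanders are unmoved.

```bash
python3 -c "
from bench import arm
print(arm.job_done())"
```

```text
the job is handed in; nothing more can be done
None
```

The job is handed in, with no verdict returned: four blue tubes lie flat in the tray, the dial is four clicks clockwise, and the carriage is at the dispatch stop with the pedal up.

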